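# Read the wedge sherds from both ends at the reader station

### The arm

A 6-joint arm with a two-finger parallel gripper is mounted at the origin on a cart in front of the work surface, level with it; the furniture and walls round the work are solid. World frame = base frame: x ahead of the robot, y to its left, z up, the work surface at z = 0. Lengths are in mm, angles in rad, forces in N, time in s.
With the tool pointing down it reaches from about 275 to 1000 mm from the base axis. Payload 8.4 kg.
Tool frame: the origin (TCP) lies at the centre of the arm's flange, where the gripper is bolted on; the fingertips stand 173 mm ahead of it and the grasp point (between the pads) lies 155 mm ahead of it; z points along the fingers, y is the direction in which the jaws open and shut (so a half turn about z gives the same grasp; the last joint's range is limited). The gripper opens to 85 mm and grips with 20 to 120 N. Pads are 22 mm wide; open, the fingers measure 114 mm over their backs; the gripper's body (76 mm by 85 mm) begins 54 mm behind the grasp point. The pads swing forward as they close: fully open they stand 13 mm farther back than shut.
Start: joints at [-1.271, 0.353, 1.633, -0, 1.155, -0.002], TCP at [185.773, -596.756, 404.681] pointing down, gripper open.
Joint ranges: [-2.63, 2.63], [-0.92, 2.1], [0.06, 2.66], [-1.3, 4.44], [0, 2.69], [-3.02, 3.02]. Speed limits (rad/s): [2.22, 2.22, 2.79, 3.14, 3.14, 3.14].

### API

Orientations are given as [roll, pitch, yaw] about the fixed x, y, z axes, in that order (R = Rz(yaw) Ry(pitch) Rx(roll)).
In Python, from rig import sense, grab_frame, camera_model, sign_off gives the robot as it stands. The module is installed in compiled form; this text tells all that it offers.
- The arm moves only by the tool step_arm, never from a script. Its argument "commands" is a list of rows, each a list of 3 entries, a list of its own where there are three numbers: the shift along the tool's x, y, z in mm, then the turn about the tool's z in rad, then the opening, from 0 (shut) to 1 (fully open). A call has 1 to 20 rows; each row shifts and turns the pose as measured when the row begins, along the tool's axes as they then stand; what a row does not reach is not made up. A row lasts 1/8 s, in which the tool goes at most 62.5 mm and 10.7 degrees, less where a joint would pass 70% of its speed; a pose out of reach is approached as far as the arm can. A call with a gripper value outside its range is refused whole. The fingers move at their own pace and stop on an object; "force" is the grip in N (left out, the last holds). Time passes only in rows, so rows that do not move let the fingers close. It gives the time, the measured TCP pose, the force and the opening at its end, in the units of the state.
- sense(): the state, without advancing time (a new reading comes with each control period).
- grab_frame(name): name is "scene" or "top" or "wrist"; returns the picture (400x640x3 uint8, blue, green, red); there is no depth.
- camera_model(name): a dict with "fx", "fy", "cx", "cy" (pixels), "R" (3x3) and "t" (3): a world point X has camera coordinates R X + t. Camera axes: x right, y down, z forward; pixel columns grow to the right and rows downward; lengths in mm; the calibration is good to about 2 mm. A picture is of the moment at which its call begins: read the wrist's pose just before it. camera_model takes no time and is no camera call; for the wrist camera it gives the pose at the moment of the call.
- sign_off(): hands the job in, once; it reports no verdict.
The state is a dict: "clock": time; "qpos": joint angles; "qvel": joint speeds; "joint_efforts": joint torques, N m; "eef_pos": TCP position; "tcp_rot": TCP orientation; "contact_force": force on the tool from outside, world axes, zero at the start; "wrist_torque": the same for the moment, N m; "opening": opening from 0.0 (shut) to 1.0 (fully open).
Only numpy, scipy, OpenCV 4.12 (cv2) and the standard library are available. Lean on these libraries where they do the work, as an engineer would, in place of code of your own. Each camera call takes 0.05 s, during which the arm holds its last target. There are 200 camera calls.

### The job

Lay every wedge-shaped sherd that lies in front of the reader station (not those at the back of the table) flat on the middle of a rest of its own at the station, in line with the reader and with its broad end towards the reader window, and then turn the selector knob to the one-dot mark. After that turn each sherd end for end on the rests, so that its narrow tip points straight at the window, turn the selector to the two-dot mark, and leave the sherds there. Leave the jar and the river stone where they are.

Things in the scene. Friction and masses are not known exactly. Their poses are not given: they have to be found in the camera images.
- sherd_a_mid (a point): wedge-shaped flat brown-grey sherd on its flat underside, 100 x 46 x 23 mm; tip 64 mm one way, broad end 35 mm the other; point 10.5 mm above the underside. This point is its balance point, half-way up; from here to sherd_a_tip runs its long axis. It is 36 mm wide across here; both long edges taper by 14 degrees towards the tip. About 0.36 kg, varies; absent at some starts
- sherd_a_tip (a point): the tip of the narrow end of sherd_a, at the same height as sherd_a_mid
- sherd_b_mid (a point): wedge-shaped flat brown-grey sherd on its flat underside, 100 x 46 x 23 mm; tip 64 mm one way, broad end 35 mm the other; point 10.5 mm above the underside. This point is its balance point, half-way up; from here to sherd_b_tip runs its long axis. It is 36 mm wide across here; both long edges taper by 14 degrees towards the tip. About 0.36 kg, varies; absent at some starts
- sherd_b_tip (a point): the tip of the narrow end of sherd_b, at the same height as sherd_b_mid
- sherd_c_mid (a point): wedge-shaped flat brown-grey sherd on its flat underside, 116 x 51 x 18 mm, longer and thinner than the others, skewed; tip 70 mm one way, broad end 46 mm the other; point 9 mm above the underside. This point is its balance point, half-way up; from here to sherd_c_tip runs its long axis. It is 30 mm wide across here; both long edges taper by 10 degrees towards the tip. About 0.26 kg, varies; absent at some starts
- sherd_c_tip (a point): the tip of the narrow end of sherd_c, at the same height as sherd_c_mid
- station: reader station, screwed down: aluminium plate 170 x 310 x 8 mm with a row of three narrow rests in front and a grey reader head (82 mm high, round dark window 60 mm above the table) 84 mm behind each rest's centre. Origin on the table under the middle rest; x from rests to heads, y along the row to the left, z up
- rest_0 (a point): centre of the top of the left rest: a black rubber pad 40 mm along x and 26 mm along y, 50 mm above the table, on a slimmer stem; 110 mm from the next rest. x points straight to its reader window, z up
- rest_1 (a point): centre of the top of the middle rest: a black rubber pad 40 mm along x and 26 mm along y, 50 mm above the table, on a slimmer stem; 110 mm from the next rest. x points straight to its reader window, z up
- rest_2 (a point): centre of the top of the right rest: a black rubber pad 40 mm along x and 26 mm along y, 50 mm above the table, on a slimmer stem; 110 mm from the next rest. x points straight to its reader window, z up
- selector_box: grey box 110 x 110 x 43 mm (0.95 kg, loose on rubber feet) with the selector knob in its top. Origin under its centre, x to the back, y left, z up. Four white marks round the knob: clockwise from the left a small ring, one dot, two dots, three dots, at 60, 20, -20 and -60 degrees from the box's x axis (counter-clockwise positive)
- dial (a point): centre of the dial: on the knob's axis, at the top of its round skirt (50 mm across), 47.5 mm above the table; axes as selector_box. On the metal skirt stands the black grip bar, 46 mm long, 14 mm thick, 22 mm high, with a white line on its pointer end
- selector (a joint): knob angle, rad, growing clockwise from above: ring 0, one dot 0.698, two dots 1.396, three dots 2.094 (end of travel). Pointer and grip bar lie at 1.047 minus this value from the box's x axis (counter-clockwise positive). Detent at each mark: about 0.13 N m turns it to the next; let go within 10 degrees of a mark it settles on it
- jar_mid (a point): middle of a sample jar with a dark green lid, 68 mm across, 90 mm high; a bystander
- river_stone_mid (a point): middle of a rounded river stone 55 x 57 x 42 mm; a bystander
Things that resemble listed ones, but are neither listed nor needed, are in the scene too. What is shaped like the part that bears sherd_c_mid but blue is not meant.

How it is judged (in metres and radians):
On the way, in this order (a step that is already met when the one before it is completed fails the run):
1. every sherd lies on its own rest, broad end towards the reader (((horizontal distance between sherd_a_mid and rest_0 below 0.015 m and z of sherd_a_mid in the frame of rest_0 between 0.004 and 0.017 m and y of sherd_a_tip in the frame of rest_0 between -0.03 and 0.03 m and x of sherd_a_tip in the frame of rest_0 below -0.035 m) or (horizontal distance between sherd_a_mid and rest_1 below 0.015 m and z of sherd_a_mid in the frame of rest_1 between 0.004 and 0.017 m and y of sherd_a_tip in the frame of rest_1 between -0.03 and 0.03 m and x of sherd_a_tip in the frame of rest_1 below -0.035 m) or (horizontal distance between sherd_a_mid and rest_2 below 0.015 m and z of sherd_a_mid in the frame of rest_2 between 0.004 and 0.017 m and y of sherd_a_tip in the frame of rest_2 between -0.03 and 0.03 m and x of sherd_a_tip in the frame of rest_2 below -0.035 m)) and angle between each of sherd_a_mid, sherd_b_mid, sherd_c_mid's own z axis and vertical below 0.15 rad and ((horizontal distance between sherd_b_mid and rest_0 below 0.015 m and z of sherd_b_mid in the frame of rest_0 between 0.004 and 0.017 m and y of sherd_b_tip in the frame of rest_0 between -0.03 and 0.03 m and x of sherd_b_tip in the frame of rest_0 below -0.035 m) or (horizontal distance between sherd_b_mid and rest_1 below 0.015 m and z of sherd_b_mid in the frame of rest_1 between 0.004 and 0.017 m and y of sherd_b_tip in the frame of rest_1 between -0.03 and 0.03 m and x of sherd_b_tip in the frame of rest_1 below -0.035 m) or (horizontal distance between sherd_b_mid and rest_2 below 0.015 m and z of sherd_b_mid in the frame of rest_2 between 0.004 and 0.017 m and y of sherd_b_tip in the frame of rest_2 between -0.03 and 0.03 m and x of sherd_b_tip in the frame of rest_2 below -0.035 m)) and ((horizontal distance between sherd_c_mid and rest_0 below 0.015 m and z of sherd_c_mid in the frame of rest_0 between 0.004 and 0.017 m and y of sherd_c_tip in the frame of rest_0 between -0.03 and 0.03 m and x of sherd_c_tip in the frame of rest_0 below -0.035 m) or (horizontal distance between sherd_c_mid and rest_1 below 0.015 m and z of sherd_c_mid in the frame of rest_1 between 0.004 and 0.017 m and y of sherd_c_tip in the frame of rest_1 between -0.03 and 0.03 m and x of sherd_c_tip in the frame of rest_1 below -0.035 m) or (horizontal distance between sherd_c_mid and rest_2 below 0.015 m and z of sherd_c_mid in the frame of rest_2 between 0.004 and 0.017 m and y of sherd_c_tip in the frame of rest_2 between -0.03 and 0.03 m and x of sherd_c_tip in the frame of rest_2 below -0.035 m))), for 0.3 s.
2. with the sherds so, the selector stands at one dot (all of step 1 and value of joint selector between 0.558506 and 0.837758 rad), for 0.3 s.
3. every sherd has been turned end for end, narrow tip towards the reader (((horizontal distance between sherd_a_mid and rest_0 below 0.015 m and z of sherd_a_mid in the frame of rest_0 between 0.004 and 0.017 m and y of sherd_a_tip in the frame of rest_0 between -0.03 and 0.03 m and x of sherd_a_tip in the frame of rest_0 above 0.035 m) or (horizontal distance between sherd_a_mid and rest_1 below 0.015 m and z of sherd_a_mid in the frame of rest_1 between 0.004 and 0.017 m and y of sherd_a_tip in the frame of rest_1 between -0.03 and 0.03 m and x of sherd_a_tip in the frame of rest_1 above 0.035 m) or (horizontal distance between sherd_a_mid and rest_2 below 0.015 m and z of sherd_a_mid in the frame of rest_2 between 0.004 and 0.017 m and y of sherd_a_tip in the frame of rest_2 between -0.03 and 0.03 m and x of sherd_a_tip in the frame of rest_2 above 0.035 m)) and angle between each of sherd_a_mid, sherd_b_mid, sherd_c_mid's own z axis and vertical below 0.15 rad and ((horizontal distance between sherd_b_mid and rest_0 below 0.015 m and z of sherd_b_mid in the frame of rest_0 between 0.004 and 0.017 m and y of sherd_b_tip in the frame of rest_0 between -0.03 and 0.03 m and x of sherd_b_tip in the frame of rest_0 above 0.035 m) or (horizontal distance between sherd_b_mid and rest_1 below 0.015 m and z of sherd_b_mid in the frame of rest_1 between 0.004 and 0.017 m and y of sherd_b_tip in the frame of rest_1 between -0.03 and 0.03 m and x of sherd_b_tip in the frame of rest_1 above 0.035 m) or (horizontal distance between sherd_b_mid and rest_2 below 0.015 m and z of sherd_b_mid in the frame of rest_2 between 0.004 and 0.017 m and y of sherd_b_tip in the frame of rest_2 between -0.03 and 0.03 m and x of sherd_b_tip in the frame of rest_2 above 0.035 m)) and ((horizontal distance between sherd_c_mid and rest_0 below 0.015 m and z of sherd_c_mid in the frame of rest_0 between 0.004 and 0.017 m and y of sherd_c_tip in the frame of rest_0 between -0.03 and 0.03 m and x of sherd_c_tip in the frame of rest_0 above 0.035 m) or (horizontal distance between sherd_c_mid and rest_1 below 0.015 m and z of sherd_c_mid in the frame of rest_1 between 0.004 and 0.017 m and y of sherd_c_tip in the frame of rest_1 between -0.03 and 0.03 m and x of sherd_c_tip in the frame of rest_1 above 0.035 m) or (horizontal distance between sherd_c_mid and rest_2 below 0.015 m and z of sherd_c_mid in the frame of rest_2 between 0.004 and 0.017 m and y of sherd_c_tip in the frame of rest_2 between -0.03 and 0.03 m and x of sherd_c_tip in the frame of rest_2 above 0.035 m))), for 0.3 s.
4. with the sherds so, the selector stands at two dots (all of step 3 and value of joint selector between 1.25664 and 1.53589 rad), for 0.3 s.
At the end, for the whole second after the job is handed in: Every sherd present lies flat on a rest of its own, balance point within 15 mm of the rest's centre, narrow tip towards the window (tip 35 mm or more along the rest's x, within 30 mm sideways), and the selector is still, within 8 degrees of the two-dot mark (all of step 4 and velocity of joint selector between -0.05 and 0.05 rad/s); the robot touches nothing.
It fails at once if the jar or the river stone is moved by more than 30 mm (distance of any of jar_mid, river_stone_mid from where it was at the start of the episode above 0.03 m).
Of sherd_a, sherd_b, sherd_c only 2 to 3 are there at a start; the rules pass over those that are not, and their reading is None.
At some moment in a run one of selector_box may be knocked a few centimetres aside while the robot is not near it.
Once in a run the grip may slacken for a moment while it holds something.
It also fails if it takes over 210 s, if anything falls off the work surface, if the arm or the gripper's body presses on something with over 40 N, if the wrist force passes 120 N, or if a joint passes its speed limit or range.

## Working session

There is one attempt and no reset: what is moved stays moved. The work goes in short steps, Python scripts to look and compute and a tool call to move; the robot and the scene stay as the last step left them, time stands still between calls to the robot, and variables do not carry over. Pictures are saved under pics/ and viewed, about 12 in all and at most 16, crops included, and the job is handed in when it is done.

Besides the shell and the picture viewer there is one more tool, called after "Emit:" in YAML: its name, and indented under it one key for each argument. step_arm: Moves the arm, as the interface text tells. Its arguments: {"type":"object","properties":{"commands":{"type":"array","items":{"type":"array"}},"force":{"type":"number"}},"required":["commands"]}

```bash
mkdir -p pics
python3 - <<'E'
from rig import *
import cv2,numpy as np
print(sense())
for n in("scene","top"):
    im=grab_frame(n); cv2.imwrite(f"pics/{n}0.png",im)
    m=camera_model(n); print(n,{k:np.round(v,3).tolist() for k,v in m.items()})
E
```

```text
{'clock': 0.0, 'qpos': array([-1.27140648e+00,  3.53673184e-01,  1.63414367e+00,  3.86831000e-06,
        1.15520177e+00, -2.37641468e-03]), 'qvel': array([ 0.00065766, -0.00272355,  0.00260786,  0.00035535, -0.0008555 ,
        0.00025946]), 'joint_efforts': array([-2.93972858e-03, -6.05258131e+01, -3.42070270e+01, -2.01999760e-04,
        9.50241432e-03,  2.65224941e-05]), 'eef_pos': array([ 185.6992553 , -596.52731059,  403.94179007]), 'tcp_rot': array([-3.14016669e+00, -6.92548792e-06,  3.01764695e-01]), 'contact_force': array([ 0.49264493, -0.46299471, -0.02292084]), 'wrist_torque': array([-0.00658204, -0.02425003,  0.01628455]), 'opening': 0.9978004463855913}
scene {'fx': 518.67, 'fy': 518.67, 'cx': 324.735, 'cy': 204.171, 'R': [[0.812, 0.583, 0.011], [0.514, -0.707, -0.486], [-0.276, 0.4, -0.874]], 't': [-489.514, -219.83, 1890.196]}
top {'fx': 387.357, 'fy': 387.357, 'cx': 322.162, 'cy': 197.753, 'R': [[-0.015, -1.0, -0.01], [-0.991, 0.016, -0.133], [0.133, 0.008, -0.991]], 't': [65.611, 561.065, 1075.653]}
```

View pics/top0.png

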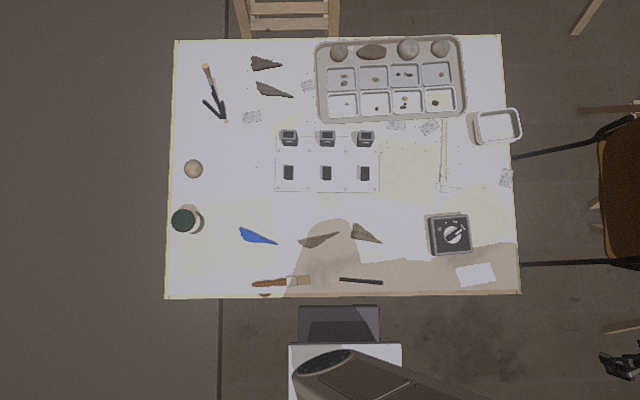

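View pics/scene0.png

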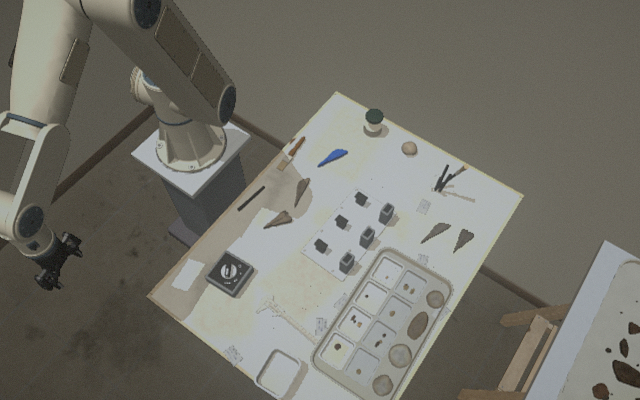

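The top view shows two brown wedges in front, at (320,239) and (367,233), and a blue lookalike at (258,236), which isn't meant. Two more wedges at the back, (266,63) and (273,90), are excluded. The knob is at (452,235) and the rests at (289,172), (327,172) and (365,172). I'll confirm with an enlarged crop and measure.

```bash
cat > h.py <<'E'
from rig import *
import cv2,numpy as np
def ray(m,u,v,z):
    R=np.array(m["R"]);t=np.array(m["t"]).ravel()
    c=-R.T@t; d=R.T@np.array([(u-m["cx"])/m["fx"],(v-m["cy"])/m["fy"],1.])
    return c+d*(z-c[2])/d[2]
def proj(m,X):
    p=np.array(m["R"])@np.array(X,float)+np.array(m["t"]).ravel()
    return m["fx"]*p[0]/p[2]+m["cx"],m["fy"]*p[1]/p[2]+m["cy"]
E
python3 - <<'E'
from h import *
im=cv2.imread("pics/top0.png"); m=camera_model("top")
c=im[120:260,230:480]; cv2.imwrite("pics/c0.png",cv2.resize(c,None,fx=3.2,fy=3.2,interpolation=cv2.INTER_CUBIC))
for n,u,v,z in [("r0",289,172,50),("r1",327,172,50),("r2",365,172,50),("knob",454,235,65),("box",449.5,235,43),("s1",320,239,9),("s2",367,233,10),("jar",183,220,90),("stone",193,168,21)]:
    print(n,ray(m,u,v,z).round(0))
for p in [(352,222),(383,243),(300,239),(340,236)]: print(p, im[p[1],p[0]], ray(m,*p,10).round(0))
E
```

```text
r0 [637. 151.  50.]
r1 [635.  42.  50.]
r2 [633. -67.  50.]
knob [ 449. -306.   65.]
box [ 450. -300.   43.]
s1 [445.  65.   9.]
s2 [460. -72.  10.]
jar [500. 437.  90.]
stone [659. 438.  21.]
(352, 222) [180 176 177] [493. -29.  10.]
(383, 243) [171 165 166] [ 431. -117.   10.]
(300, 239) [163 165 173] [446. 123.  10.]
(340, 236) [146 154 165] [453.   7.  10.]
```

View pics/c0.png

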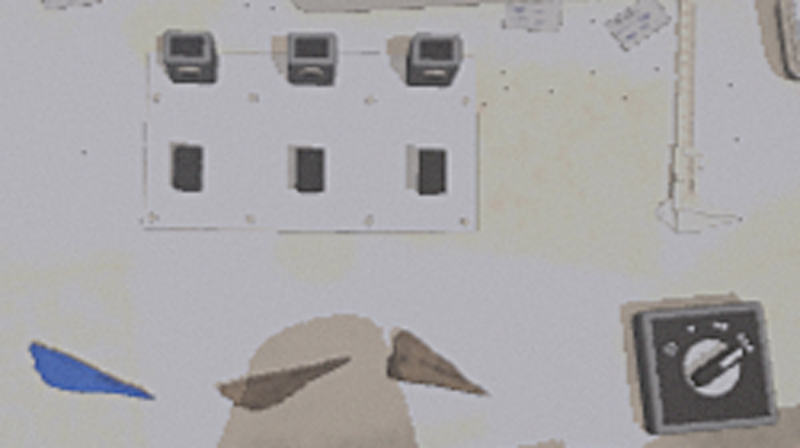

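The crop confirms it. The front sherds are c, long and skewed, with its broad end at (240,390) and tip at (350,358), and one of a/b, with its broad end at (395,355) and tip at (485,393). The pointer seems to stand at three dots. I'll move over the sherds for a close look.

Emit:
step_arm:
  commands:
    - [[37, -44, 0], 0, 1]
    - [[37, -44, 0], 0, 1]
    - [[37, -44, 0], 0, 1]
    - [[37, -44, 0], 0, 1]
    - [[37, -44, 0], 0, 1]
    - [[37, -44, 0], 0, 1]
    - [[37, -44, 0], 0, 1]
    - [[37, -44, 0], 0, 1]
    - [[37, -44, 0], 0, 1]
    - [[37, -44, 0], 0, 1]
    - [[0, 0, 0], 0, 1]

```text
clock: 1.48
eef_pos: [413.4, -50.3, 402.9]
tcp_rot: [-3.14, -0.002, 0.3]
contact_force: [-0.8, -0.2, -0.6]
opening: 0.998
```

```bash
cat >> h.py <<'E'
def snap(name,f):
    s=sense(); m=camera_model(name); im=grab_frame(name); cv2.imwrite(f"pics/{f}.png",im)
    import pickle; pickle.dump(m,open(f"pics/{f}.pkl","wb")); return s,m,im
def load(f):
    import pickle; return pickle.load(open(f"pics/{f}.pkl","rb")),cv2.imread(f"pics/{f}.png")
E
python3 - <<'E'
from h import *
s,m,im=snap("wrist","w1"); print(s["clock"],s["eef_pos"],s["tcp_rot"]); print(m)
R=np.array(m["R"]);print("cam",-R.T@np.array(m["t"]).ravel())
E
```

```text
1.475 [413.44205513 -50.32944975 402.92878608] [-3.13975788e+00 -2.19700878e-03  2.99649155e-01]
{'fx': 318.28975264571653, 'fy': 318.28975264571653, 'cx': 324.0700616619276, 'cy': 201.5265138104033, 'R': array([[ 2.95108092e-01, -9.55463713e-01, -5.53518605e-04],
       [-9.12698564e-01, -2.82070772e-01,  2.95664355e-01],
       [-2.82652694e-01, -8.67477481e-02, -9.55291726e-01]]), 't': array([-169.56950846,  325.19920492,  490.08300851])}
cam [485.37346417 -27.7747241  371.92857015]
```

View pics/w1.png

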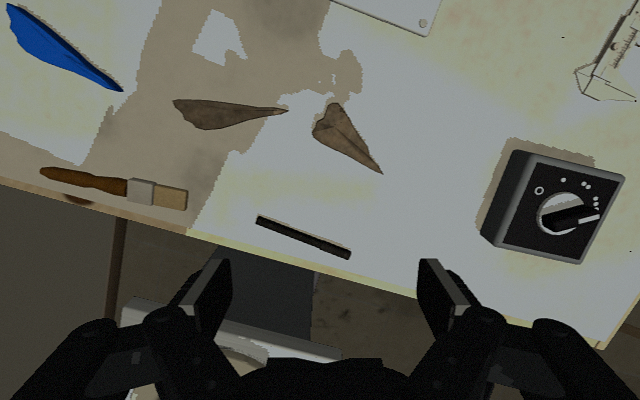

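The wrist view shows c at (230,113), with its tip at (288,110), and the a/b sherd at (345,138), with its tip at (383,174). The knob is at (566,212), and its white line points to the three dots. Next I'll measure the sherds by mask.

```bash
cat >> h.py <<'E'
def sherd(m,im,roi,zt,thr=110,dbg=None):
    """roi x0,y0,x1,y1 -> tip, mid(centroid), yaw of tip, dist ; outline ray-cast on plane zt"""
    x0,y0,x1,y1=roi; g=cv2.GaussianBlur(im,(3,3),0)[y0:y1,x0:x1]
    v=g.max(2).astype(int)
    k=((v<thr)&(g[:,:,2].astype(int)>=g[:,:,0]+3)).astype(np.uint8)
    k=cv2.morphologyEx(k,cv2.MORPH_CLOSE,np.ones((3,3))); 
    cs,_=cv2.findContours(k,cv2.RETR_EXTERNAL,cv2.CHAIN_APPROX_NONE)
    c=max(cs,key=cv2.contourArea)[:,0,:]+[x0,y0]
    P=np.array([ray(m,u,v,zt)[:2] for u,v in c])
    M=cv2.moments(P.astype(np.float32).reshape(-1,1,2)); C=np.array([M["m10"],M["m01"]])/M["m00"]
    d=np.hypot(*(P-C).T); T=P[d.argmax()]; a=(T-C)/d.max()
    q=(P-C)@a; w=(P-C)@[-a[1],a[0]]; sl=abs(q)<3
    return dict(C=C.round(1),T=T.round(1),yaw=round(float(np.arctan2(a[1],a[0])),3),tip=round(d.max(),1),back=round(-q.min(),1),
        width=round(w[sl].max()-w[sl].min(),1),wmid=round((w[sl].max()+w[sl].min())/2,1),px=c.mean(0).round(0),area=round(abs(M["m00"])))
E
python3 - <<'E'
from h import *
m,im=load("w1")
for n,roi,z in(("c",(160,85,292,140),7),("s2",(300,95,400,185),8)):
    x0,y0,x1,y1=roi
    for thr in (100,120): print(n,thr,sherd(m,im,roi,z,thr))
print(im[60,250],im[115,230],im[130,340],im[160,300])
E
```

```text
c 100 {'C': array([441.3,  79.4]), 'T': array([466.2,   9.3]), 'yaw': -1.229, 'tip': np.float64(74.4), 'back': np.float64(50.5), 'width': np.float64(29.0), 'wmid': np.float64(-1.8), 'px': array([228., 112.]), 'area': 2334}
c 120 {'C': array([441.5,  78.7]), 'T': array([467.3,   9.6]), 'yaw': -1.215, 'tip': np.float64(73.8), 'back': np.float64(51.4), 'width': np.float64(31.1), 'wmid': np.float64(-1.8), 'px': array([228., 112.]), 'area': 2518}
s2 100 {'C': array([457.3, -58.1]), 'T': array([ 430.8, -115. ]), 'yaw': -2.006, 'tip': np.float64(62.8), 'back': np.float64(35.0), 'width': np.float64(34.5), 'wmid': np.float64(-1.2), 'px': array([346., 140.]), 'area': 2344}
s2 120 {'C': array([457.3, -58.4]), 'T': array([ 430.8, -115. ]), 'yaw': -2.008, 'tip': np.float64(62.4), 'back': np.float64(36.2), 'width': np.float64(35.3), 'wmid': np.float64(-0.9), 'px': array([346., 139.]), 'area': 2476}
[102 120 124] [41 54 63] [57 79 91] [156 156 150]
```

Emit:
step_arm:
  commands:
    - [[0, 0, 0], -0.167, 1]
    - [[0, 0, 0], -0.167, 1]
    - [[0, 0, 0], -0.167, 1]
    - [[0, 0, 0], -0.167, 1]
    - [[0, 0, 0], -0.167, 1]
    - [[7, 44, 30], 0, 1]
    - [[0, 0, 55], 0, 1]
    - [[0, 0, 55], 0, 1]
    - [[0, 0, 0], 0, 1]

```text
clock: 2.65
eef_pos: [452.9, -75.3, 259.4]
tcp_rot: [3.141, 0.002, 1.148]
contact_force: [-0.2, -0.1, 1.1]
opening: 1.004
```

```bash
cat >> h.py <<'E'
def delta(tx,ty,tz=None,yaw=None):
    s=sense(); p=s["eef_pos"]; y=s["tcp_rot"][2]; w=np.array([tx-p[0],ty-p[1]]); yy=y if yaw is None else yaw
    print("pos",p.round(1),"yaw",round(float(y),3),"t",s["clock"],"op",round(s["opening"],3),"| turn toolz",round(float(-(yy-y)),3),"then shift",
      np.round([w@[np.cos(yy),np.sin(yy)],w@[np.sin(yy),-np.cos(yy)],0 if tz is None else p[2]-tz],1))
E
python3 - <<'E'
from h import *
s,m,im=snap("wrist","w2"); delta(456,-62,180,1.135)
print(proj(m,(457,-58,8)),proj(m,(431,-115,8)))
print(sherd(m,im,(0,0,640,260),8,100))
E
```

```text
pos [454.  -75.3 261.5] yaw 1.149 t 2.7 op 1.005 | turn toolz 0.014 then shift [12.9 -3.9 81.5]
(np.float64(319.97161771694624), np.float64(186.95260303144275)) (np.float64(319.8458445036634), np.float64(265.2787830042327))
{'C': array([581.7, -16.6]), 'T': array([ 579. , -107.3]), 'yaw': -1.601, 'tip': np.float64(90.8), 'back': np.float64(52.0), 'width': np.float64(42.0), 'wmid': np.float64(12.2), 'px': array([467.,  66.]), 'area': 3948}
```

View pics/w2.png

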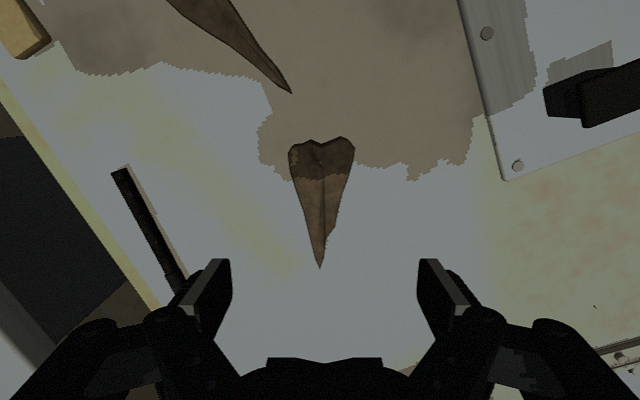

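The sherd sits at (322,185) with its tip at (320,268), in line with the tool. I'll go down and grip.

Emit:
step_arm:
  commands:
    - [[13, -4, 0], 0.014, 1]
    - [[0, 0, 45], 0, 1]
    - [[0, 0, 30], 0, 1]
    - [[0, 0, 4], 0, 1]
    - [[0, 0, 0], 0, 1]
  force: 50

```text
clock: 3.32
eef_pos: [462.0, -65.4, 193.2]
tcp_rot: [3.12, -0.004, 1.13]
contact_force: [0.4, -0.3, 0.5]
opening: 0.998
```

Run:
```python
from h import *
delta(456,-62,178,1.135)
```

```text
pos [462.  -65.4 193.2] yaw 1.13 t 3.325 op 0.998 | turn toolz -0.005 then shift [ 0.6 -6.9 15.2]
```

Emit:
step_arm:
  commands:
    - [[0, -6, 8], 0, 1]
    - [[0, -1, 5], 0, 1]
    - [[0, 0, 0], 0, 1]
    - [[0, 0, 0], 0, 1]

```text
clock: 3.82
eef_pos: [456.7, -62.7, 182.4]
tcp_rot: [3.116, -0.006, 1.13]
contact_force: [0.4, -0.2, 0.7]
opening: 1.002
```

Run:
```python
from h import *
delta(456,-62,178,1.135)
print(sense()["contact_force"],sense()["tcp_rot"])
```

```text
pos [456.7 -62.7 182.4] yaw 1.13 t 3.825 op 1.002 | turn toolz -0.005 then shift [ 0.3 -0.9  4.4]
[ 0.370445   -0.22134603  0.72037348] [ 3.11588643 -0.00562549  1.13013432]
```

Emit:
step_arm:
  commands:
    - [[0, 0, 3], 0, 0.8]
    - [[0, 0, 0], 0, 0.3]
    - [[0, 0, 0], 0, 0]
    - [[0, 0, 0], 0, 0]
    - [[0, 0, 0], 0, 0]
    - [[0, 0, 0], 0, 0]
    - [[0, 0, 0], 0, 0]
  force: 60

```text
clock: 4.7
eef_pos: [456.5, -62.5, 179.8]
tcp_rot: [3.117, -0.005, 1.13]
contact_force: [-0.9, 0.8, 1.9]
opening: 0.398
```

Run:
```python
from h import *
delta(456,-62,178,1.135)
print(sense()["contact_force"],sense()["tcp_rot"])
```

```text
pos [456.5 -62.5 179.8] yaw 1.13 t 4.7 op 0.398 | turn toolz -0.005 then shift [ 0.3 -0.7  1.8]
[-0.87334313  0.78259307  1.86148604] [ 3.11714588 -0.00538443  1.13020125]
```

It's gripped at 34 mm. Now I'll lift, which also gives a good view of the station.

Emit:
step_arm:
  commands:
    - [[0, 0, -20], 0, 0]
    - [[0, 0, -40], 0, 0]
    - [[0, 0, -50], 0, 0]
    - [[0, 0, 0], 0, 0]

```text
clock: 5.2
eef_pos: [453.4, -61.9, 291.2]
tcp_rot: [3.12, -0.004, 1.13]
contact_force: [0.3, 0.0, -2.8]
opening: 0.398
```

Emit:
step_arm:
  commands:
    - [[0, 0, 0], 0.16, 0]
    - [[0, 0, 0], 0.16, 0]
    - [[0, 0, 0], 0.16, 0]
    - [[0, 0, 0], 0.16, 0]
    - [[0, 0, 0], 0.16, 0]
    - [[0, 0, 0], 0.16, 0]
    - [[0, 0, 0], 0.16, 0]
    - [[0, 0, 0], 0, 0]
    - [[0, 0, 0], 0, 0]

```text
clock: 6.32
eef_pos: [448.9, -61.5, 280.7]
tcp_rot: [3.138, -0.007, -0.021]
contact_force: [-0.1, -0.6, -1.3]
opening: 0.398
```

Run:
```python
from h import *
s,m,im=snap("wrist","w3"); delta(633,-67,300,-0.018); print(s["contact_force"],s["tcp_rot"])
for r in((637,151,50),(635,42,50),(633,-67,50)): print(np.round(proj(m,r)))
```

```text
pos [448.9 -61.5 280.7] yaw -0.022 t 6.375 op 0.397 | turn toolz -0.004 then shift [184.2   2.2 -19.3]
[-0.12237328 -0.64492716 -1.28572736] [ 3.13837628 -0.00659608 -0.0212783 ]
[-111. -121.]
[ 108. -122.]
[ 325. -122.]
```

View pics/w3.png

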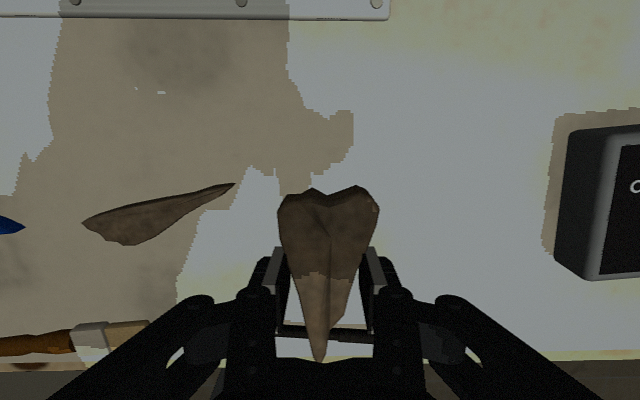

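The sherd is held straight, with its broad end at (328,190) and tip at (322,362). The plate's front-right corner is at (389,18).

Run:
```python
from h import *
m,im=load("w3")
for p in((322,362),(328,192),(280,203),(378,203)): print(p,ray(m,*p,111).round(1))
for p in((389,16),(2,15)): print("plate",ray(m,*p,8).round(1))
# rests in top image: dark blobs
mt=camera_model("top"); t=cv2.imread("pics/top0.png")
g=t[155:185,280:378].max(2); k=(g<70).astype(np.uint8)
n,l,st,c=cv2.connectedComponentsWithStats(k)
for i in range(1,n):
    if st[i,4]>40: print(st[i],c[i]+[280,155],ray(mt,*(c[i]+[280,155]),50).round(1))
```

```text
(322, 362) [391.6 -59.8 111. ]
(328, 192) [486.5 -64.8 111. ]
(280, 203) [481.8 -42.7 111. ]
(378, 203) [480.8 -87.5 111. ]
plate [ 580.7 -109.3    8. ]
plate [586.6 150.9   8. ]
```

Emit:
step_arm:
  commands:
    - [[50, 0, -10], 0, 0]
    - [[50, 0, -10], 0, 0]
    - [[10, 0, 0], 0, 0]
    - [[0, 0, 0], 0, 0]
    - [[0, 0, 0], 0, 0]

```text
clock: 7.0
eef_pos: [558.7, -63.5, 299.3]
tcp_rot: [3.139, -0.001, -0.013]
contact_force: [-0.9, -0.4, -3.1]
opening: 0.397
```

Run:
```python
from h import *
s,m,im=snap("wrist","w4"); delta(633,-67,300,-0.02); print(s["contact_force"],s["tcp_rot"])
for r in((637,151,50),(635,42,50),(633,-67,50)): print(np.round(proj(m,r)))
```

```text
pos [558.5 -63.5 299.3] yaw -0.013 t 7.05 op 0.398 | turn toolz 0.007 then shift [74.5  2.  -0.7]
[-0.93630215 -0.42324577 -3.09029681] [ 3.13882471e+00 -7.50192150e-04 -1.29725948e-02]
[ -8. 102.]
[160. 103.]
[327. 104.]
```

View pics/w4.png

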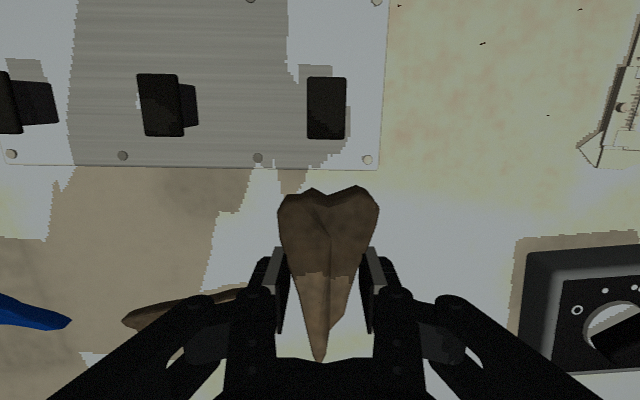

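Rest_2's pad is at (326,108), spanning (307,77)–(346,139), and rest_1's is at (161,105).

Run:
```python
from h import *
m,im=load("w4")
r2=ray(m,326.3,108,50); r1=ray(m,161,105,50); print(r2,r1,r1-r2, np.hypot(*(r1-r2)[:2]))
for a,b in(((307,77),(346,78)),((307,77),(307,138.5))): print(np.linalg.norm(ray(m,*a,50)-ray(m,*b,50)))
for p in((388,2),(379,168),(8,165)): print("plate",ray(m,*p,8).round(1))
g=im[60:160].max(2); k=(g<55).astype(np.uint8)
n,l,st,c=cv2.connectedComponentsWithStats(k)
for i in range(1,n):
    if st[i,4]>300: print(st[i],c[i]+[0,60],ray(m,*(c[i]+[0,60]),50).round(1))
for p in((322,362),(328,192)): print("sherd",ray(m,*p,130).round(1))
```

```text
[630.640818   -66.81225522  50.        ] [633.95168799  41.40345526  50.        ] [  3.31086999 108.21571048   0.        ] 108.26634682537254
24.983456504320213
38.828487522428695
plate [ 702.3 -112.3    8. ]
plate [ 581.7 -110.4    8. ]
plate [588.4 195.3   8. ]
[   0   11   59   63 2643] [ 24.44457056 104.19636776] [635.6 130.4  50. ]
[ 136   14   62   63 3173] [166.14339742 104.68893791] [634.1  38.   50. ]
[ 307   17   39   63 2388] [325.75628141 107.48827471] [631.  -66.5  50. ]
sherd [500.5 -62.2 130. ]
sherd [595.6 -66.3 130. ]
```

Sizes and spacing check out. Next I'll move over rest_2 and lower.

Emit:
step_arm:
  commands:
    - [[35, 1, 0], 0, 0]
    - [[30, 1, 0], 0, 0]
    - [[0, 0, 0], 0, 0]
    - [[0, 0, 30], 0, 0]
    - [[0, 0, 15], 0, 0]
    - [[0, 0, 0], 0, 0]
    - [[0, 0, 0], 0, 0]

```text
clock: 7.92
eef_pos: [618.3, -66.5, 253.2]
tcp_rot: [3.139, 0.006, -0.012]
contact_force: [-0.8, 0.3, -2.9]
opening: 0.397
```

Run:
```python
from h import *
delta(625,-65,231,-0.013); print(sense()["contact_force"],sense()["tcp_rot"])
```

```text
pos [618.3 -66.5 253.2] yaw -0.012 t 7.925 op 0.397 | turn toolz 0.001 then shift [ 6.7 -1.6 22.2]
[-0.82167615  0.27751182 -2.88089772] [ 3.13938768  0.00593763 -0.0124068 ]
```

Emit:
step_arm:
  commands:
    - [[8, -2, 5], 0, 0]
    - [[0, 0, 8], 0, 0]
    - [[0, 0, 5], 0, 0]
    - [[0, 0, 2], 0, 0]
    - [[0, 0, 0], 0, 0]
    - [[0, 0, 0], 0, 0]

```text
clock: 8.68
eef_pos: [627.3, -64.6, 233.3]
tcp_rot: [3.139, 0.004, -0.012]
contact_force: [0.2, 0.1, -2.9]
opening: 0.396
```

Run:
```python
from h import *
delta(625,-65,231,-0.013); print(sense()["contact_force"],sense()["tcp_rot"])
```

```text
pos [627.3 -64.6 233.3] yaw -0.012 t 8.675 op 0.396 | turn toolz 0.001 then shift [-2.3  0.5  2.3]
[ 0.17962798  0.09177684 -2.90185735] [ 3.1391852   0.0036786  -0.01233744]
```

Emit:
step_arm:
  commands:
    - [[-2, 0, 2], 0, 0]
    - [[0, 0, 1], 0, 0]
    - [[0, 0, 0], 0, 0]
    - [[0, 0, 0], 0, 0]

```text
clock: 9.18
eef_pos: [625.2, -64.6, 230.4]
tcp_rot: [3.139, 0.003, -0.012]
contact_force: [-0.0, -0.4, -3.0]
opening: 0.398
```

Run:
```python
from h import *
delta(625,-65,231,-0.013); print(sense()["contact_force"],sense()["tcp_rot"])
```

```text
pos [625.2 -64.6 230.4] yaw -0.012 t 9.175 op 0.398 | turn toolz 0.001 then shift [-0.2  0.4 -0.6]
[-0.03442947 -0.44731205 -3.00987783] [ 3.13911185  0.003209   -0.01238223]
```

Emit:
step_arm:
  commands:
    - [[0, 0, 2], 0, 0]
    - [[0, 0, 0], 0, 0]
    - [[0, 0, 0], 0, 0]

```text
clock: 9.55
eef_pos: [625.5, -64.6, 230.5]
tcp_rot: [3.139, 0.002, -0.012]
contact_force: [-0.5, -0.3, -3.4]
opening: 0.397
```

Emit:
step_arm:
  commands:
    - [[0, 0, 2], 0, 0]
    - [[0, 0, 0], 0, 0]
    - [[0, 0, 0], 0, 0]

```text
clock: 9.93
eef_pos: [625.7, -64.5, 230.3]
tcp_rot: [3.139, 0.002, -0.012]
contact_force: [-1.3, -0.1, -2.0]
opening: 0.397
```

Emit:
step_arm:
  commands:
    - [[0, 0, 4], 0, 0]
    - [[0, 0, 0], 0, 0]

```text
clock: 10.18
eef_pos: [625.8, -64.3, 229.3]
tcp_rot: [3.139, 0.001, -0.013]
contact_force: [0.2, 0.4, -3.7]
opening: 0.409
```

Emit:
step_arm:
  commands:
    - [[0, 0, 3], 0, 0]
    - [[0, 0, 0], 0, 0]

```text
clock: 10.42
eef_pos: [626.2, -64.3, 229.2]
tcp_rot: [3.139, 0.0, -0.013]
contact_force: [-0.2, -0.0, -2.2]
opening: 0.398
```

Emit:
step_arm:
  commands:
    - [[0, 0, 2], 0, 0]
    - [[0, 0, 2], 0, 0]
    - [[0, 0, 2], 0, 0]

```text
clock: 10.8
eef_pos: [626.5, -64.4, 228.9]
tcp_rot: [3.139, -0.0, -0.013]
contact_force: [-10.9, 1.2, 27.5]
opening: 0.403
```

Run:
```python
from h import *
s,m,im=snap("wrist","w5"); delta(625,-65,231,-0.013); print(s["contact_force"],s["tcp_rot"],s["wrist_torque"])
cv2.imwrite("pics/w5c.png",im[60:400,160:520])
```

```text
pos [626.5 -64.3 228.8] yaw -0.012 t 10.85 op 0.401 | turn toolz 0.001 then shift [-1.5  0.7 -2.2]
[-10.92454432   1.18453409  27.47321709] [ 3.13938504e+00 -1.61129299e-04 -1.25935462e-02] [0.16523621 1.5986939  0.02638931]
```

View pics/w5c.png

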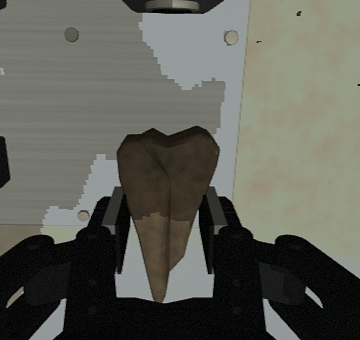

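Contact with the rest: 27 N at TCP z 229, and the sherd is still straight in the jaws. I'll ease off and release.

Emit:
step_arm:
  commands:
    - [[0, 0, -0.5], 0, 0.5]
    - [[0, 0, 0], 0, 0.6]
    - [[0, 0, 0], 0, 0.8]
    - [[0, 0, 0], 0, 0.9]
    - [[0, 0, -15], 0, 0.9]
    - [[0, 0, -35], 0, 1]
    - [[0, 0, -50], 0, 1]
    - [[0, 0, -30], 0, 1]
    - [[-50, 0, 0], 0, 1]
    - [[-40, 0, 0], 0, 1]
    - [[0, 0, 0], 0, 1]

```text
clock: 12.22
eef_pos: [535.2, -63.0, 368.1]
tcp_rot: [3.139, -0.006, -0.012]
contact_force: [0.7, -1.0, 0.3]
opening: 1.002
```

Run:
```python
from h import *
s,m,im=snap("wrist","w6"); print(s["clock"],s["eef_pos"],s["tcp_rot"])
print(np.round([proj(m,(631,-66.6,60)),proj(m,(567,-66,60)),proj(m,(636.5,152,50))]))
u,v=map(int,proj(m,(631,-66.6,60)))
for t in(70,85,100):print(sherd(m,im,(u-55,max(v-85,0),u+60,v+110),59,t))
```

```text
12.225 [535.21700794 -62.95854048 368.10530166] [ 3.13877523 -0.0058857  -0.0124287 ]
[[326.  78.]
 [326. 157.]
 [ 65.  76.]]
{'C': array([627.4, -65. ]), 'T': array([568.4, -61. ]), 'yaw': 3.074, 'tip': np.float64(59.2), 'back': np.float64(39.3), 'width': np.float64(32.8), 'wmid': np.float64(-0.7), 'px': array([323.,  78.]), 'area': 1478}
{'C': array([630.5, -65. ]), 'T': array([568.4, -61. ]), 'yaw': 3.077, 'tip': np.float64(62.2), 'back': np.float64(36.3), 'width': np.float64(35.3), 'wmid': np.float64(-1.0), 'px': array([323.,  85.]), 'area': 2483}
{'C': array([629.9, -63.3]), 'T': array([567.5, -61. ]), 'yaw': 3.104, 'tip': np.float64(62.4), 'back': np.float64(36.5), 'width': np.float64(44.1), 'wmid': np.float64(-3.0), 'px': array([311.,  88.]), 'area': 2780}
```

View pics/w6.png

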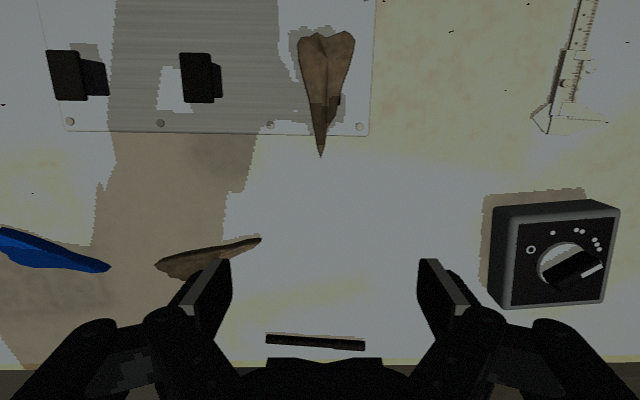

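The sherd lies centred on rest_2: mid (631,-65.5), tip (568,-61), width and length as specified. Now for sherd c.

Emit:
step_arm:
  commands:
    - [[-32, -46, 0], 0, 1]
    - [[-32, -46, 0], 0, 1]
    - [[-28, -42, 0], 0, 1]
    - [[0, 0, 0], -0.175, 1]
    - [[0, 0, 0], -0.175, 1]
    - [[0, 0, 0], -0.175, 1]
    - [[0, 0, 0], -0.175, 1]
    - [[0, 0, 0], -0.175, 1]
    - [[0, 0, 0], -0.175, 1]
    - [[0, 0, 0], -0.175, 1]
    - [[0, 0, 0], -0.175, 1]
    - [[0, 0, 0], -0.175, 1]
    - [[0, 0, 0], -0.175, 1]
    - [[0, 0, 0], -0.175, 1]
    - [[0, 0, 40], 0, 1]
    - [[0, 0, 40], 0, 1]
    - [[0, 0, 0], 0, 1]

```text
clock: 14.4
eef_pos: [470.4, 81.9, 296.6]
tcp_rot: [3.107, 0.013, 1.978]
contact_force: [0.3, -0.4, -0.4]
opening: 1.001
```

Run:
```python
from h import *
s,m,im=snap("wrist","w7"); delta(444,71,200,1.92); print(s["tcp_rot"])
a=np.array(proj(m,(442.7,75.3,8)));b=np.array(proj(m,(466.5,9.5,8))); print(a,b)
x0,y0=(np.minimum(a,b)-[40,65]).astype(int); x1,y1=(np.maximum(a,b)+[40,14]).astype(int)
for t in(60,75,90):
    r=sherd(m,im,(max(x0,0),max(y0,0),x1,y1),7,t); print(r)
```

```text
pos [471.2  82.  298.1] yaw 1.978 t 14.45 op 1.0 | turn toolz 0.058 then shift [ -1.  -29.3  98.1]
[3.1074121  0.01252911 1.9781528 ]
[279.41237591 187.27232443] [278.0679338  262.15957792]
{'C': array([437.6, 122.7]), 'T': array([424.4, 113.1]), 'yaw': -2.511, 'tip': np.float64(16.3), 'back': np.float64(5.3), 'width': np.float64(17.8), 'wmid': np.float64(3.8), 'px': array([292., 135.]), 'area': 79}
{'C': array([441.7, 109.3]), 'T': array([447.7,  77.3]), 'yaw': -1.387, 'tip': np.float64(32.5), 'back': np.float64(20.3), 'width': np.float64(8.3), 'wmid': np.float64(0.8), 'px': array([292., 153.]), 'area': 300}
{'C': array([442. ,  76.6]), 'T': array([465.9,   5.5]), 'yaw': -1.247, 'tip': np.float64(74.9), 'back': np.float64(51.2), 'width': np.float64(29.7), 'wmid': np.float64(-2.0), 'px': array([280., 191.]), 'area': 2381}
```

View pics/w7.png

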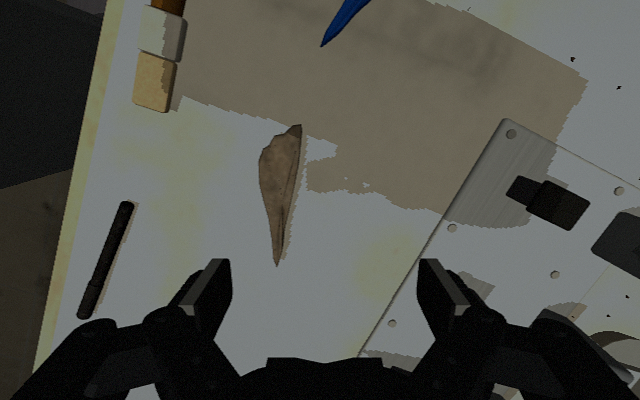

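Sherd c is at (280,190), with its tip at (278,266) and broad end at (300,125). Width at the middle is 30 mm, as specified. I'll approach it.

Emit:
step_arm:
  commands:
    - [[0, 0, 0], 0.055, 1]
    - [[0, -30, 20], 0, 1]
    - [[0, 0, 45], 0, 1]
    - [[0, 0, 20], 0, 1]
    - [[0, 0, 0], 0, 1]
    - [[0, 0, 0], 0, 1]

```text
clock: 15.2
eef_pos: [455.3, 73.4, 221.3]
tcp_rot: [3.085, 0.015, 1.921]
contact_force: [0.5, 0.2, 0.1]
opening: 0.999
```

Run:
```python
from h import *
delta(442.5,70.5,178,1.92); print(sense()["tcp_rot"])
```

```text
pos [455.3  73.4 221.3] yaw 1.921 t 15.2 op 0.999 | turn toolz 0.001 then shift [  1.6 -13.   43.3]
[3.08549178 0.01458749 1.92097267]
```

Emit:
step_arm:
  commands:
    - [[2, -13, 15], 0, 1]
    - [[0, 0, 15], 0, 1]
    - [[0, 0, 0], 0, 1]

```text
clock: 15.58
eef_pos: [447.2, 71.6, 193.6]
tcp_rot: [3.078, 0.016, 1.921]
contact_force: [-0.2, -0.1, 0.0]
opening: 0.999
```

Run:
```python
from h import *
delta(442.5,70.5,178,1.92); print(sense()["tcp_rot"])
```

```text
pos [447.2  71.6 193.6] yaw 1.921 t 15.575 op 0.999 | turn toolz 0.001 then shift [ 0.6 -4.8 15.6]
[3.07773084 0.01609171 1.92087868]
```

```bash
cat >> h.py <<'E'
from scipy.spatial.transform import Rotation as Ro
def gp(tx,ty,tz,yaw=None):
    """aim grasp point (155 ahead) at target; shift in present tool axes"""
    s=sense(); R=Ro.from_euler("xyz",s["tcp_rot"]).as_matrix(); g=s["eef_pos"]+155*R[:,2]
    print("t",s["clock"],"grasp pt",g.round(1),"toolz",R[:,2].round(3),"rot",s["tcp_rot"].round(3),"F",s["contact_force"].round(1),"op",round(s["opening"],3),
     "| shift",(R.T@(np.array([tx,ty,tz])-g)).round(1),"turn",None if yaw is None else round(float(s["tcp_rot"][2]-yaw),3))
E
python3 - <<'E'
from h import *
gp(442.5,70.5,23,1.92)
E
```

```text
t 15.575 grasp pt [457.3  72.6  38.9] toolz [ 0.065  0.007 -0.998] rot [3.078 0.016 1.921] F [-0.2 -0.1  0. ] op 0.999 | shift [  3.4 -15.6  14.9] turn 0.001
```

Emit:
step_arm:
  commands:
    - [[3, -15, 4], 0, 1]
    - [[0, -1, 8], 0, 1]
    - [[0, 0, 2], 0, 1]

```text
clock: 15.95
eef_pos: [431.9, 69.0, 178.6]
tcp_rot: [3.076, 0.016, 1.921]
contact_force: [0.5, -0.1, -0.4]
opening: 1.003
```

Run:
```python
from h import *
gp(442.5,70.5,23,1.92)
```

```text
t 15.95 grasp pt [442.3  70.1  24. ] toolz [ 0.067  0.007 -0.998] rot [3.076 0.016 1.921] F [ 0.5 -0.1 -0.4] op 1.003 | shift [0.3 0.3 1. ] turn 0.001
```

Emit:
step_arm:
  commands:
    - [[0, 0, 1], 0, 0.6]
    - [[0, 0, 0], 0, 0.3]
    - [[0, 0, 0], 0, 0]
    - [[0, 0, 0], 0, 0]
    - [[0, 0, 0], 0, 0]
    - [[0, 0, 0], 0, 0]
  force: 60

```text
clock: 16.7
eef_pos: [432.3, 69.1, 178.0]
tcp_rot: [3.076, 0.016, 1.921]
contact_force: [-0.3, -0.1, -1.7]
opening: 0.299
```

Emit:
step_arm:
  commands:
    - [[0, 0, -20], 0, 0]
    - [[0, 0, -40], 0, 0]
    - [[0, 0, -50], 0, 0]
    - [[0, 0, -20], 0, 0]
    - [[0, 0, 0], 0, 0]

```text
clock: 17.32
eef_pos: [422.6, 68.0, 310.0]
tcp_rot: [3.08, 0.016, 1.921]
contact_force: [0.2, -0.4, -3.0]
opening: 0.301
```

Run:
```python
from h import *
gp(442.5,70.5,23,-0.02)
```

```text
t 17.325 grasp pt [432.5  69.  155.3] toolz [ 0.064  0.007 -0.998] rot [3.08  0.016 1.921] F [ 0.2 -0.4 -3. ] op 0.301 | shift [1.000e-01 1.700e+00 1.327e+02] turn 1.941
```

Emit:
step_arm:
  commands:
    - [[0, 0, 0], 0.175, 0]
    - [[0, 0, 0], 0.175, 0]
    - [[0, 0, 0], 0.175, 0]
    - [[0, 0, 0], 0.175, 0]
    - [[0, 0, 0], 0.175, 0]
    - [[0, 0, 0], 0.175, 0]
    - [[0, 0, 0], 0.175, 0]
    - [[0, 0, 0], 0.175, 0]
    - [[0, 0, 0], 0.175, 0]
    - [[0, 0, 0], 0.175, 0]
    - [[0, 0, 0], 0.16, 0]
    - [[45, -25, 0], 0, 0]
    - [[45, -25, 0], 0, 0]
    - [[25, -15, 0], 0, 0]
    - [[0, 0, 0], 0, 0]
    - [[0, 0, 0], 0, 0]

```text
clock: 19.32
eef_pos: [535.4, 126.7, 288.7]
tcp_rot: [-3.14, -0.026, -0.054]
contact_force: [-0.1, -0.3, -3.3]
opening: 0.3
```

Run:
```python
from h import *
s,m,im=snap("wrist","w8"); gp(630,152,80,-0.02)
print(proj(m,(636.5,152,50)))
```

```text
t 19.375 grasp pt [539.5 126.6 133.9] toolz [ 0.027 -0.    -1.   ] rot [-3.14  -0.027 -0.055] F [ 1.4 -0.2 -2.9] op 0.296 | shift [ 87.5 -30.2  56.3] turn -0.035
(np.float64(274.0010500950098), np.float64(71.7186934177281))
```

View pics/w8.png

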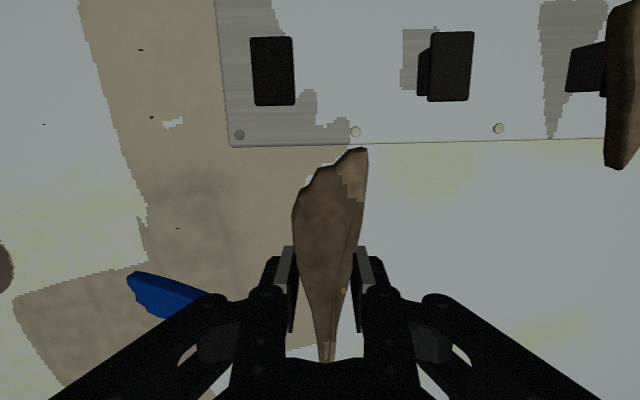

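Sherd c is held, with its tip at (326,362), broad corner at (365,149) and shoulder at (293,215). Rest_0's pad shows at (273,71), which agrees with the prediction of (274,72).

Run:
```python
from h import *
m,im=load("w8")
for p in((326,362),(365,149),(345,152),(293,215),(360,215),(298,250),(357,250)): print(p,(ray(m,*p,120)[:2]-[539.5,126.6]).round(1))
for p in((252,38),(293,37),(252,105),(295,105),(272.5,71)): print(ray(m,*p,50).round(1))
# w7 outline in the grasp-frame (yaw 1.92 about mid) for the shape
m,im=load("w7")
g=np.array([442.4,70.3]); c,s_=np.cos(1.921),np.sin(1.921)
for n,p in(("tip",(277.5,266)),("corner",(300,125)),("shoulder",(260,162)),("R190",(295.5,190)),("L190",(263,190))):
    d=ray(m,*p,8)[:2]-g; print(n,np.round([d@[c,s_],d@[-s_,c]],1))
```

```text
(326, 362) [-56.1   2. ]
(365, 149) [ 55.2 -20.9]
(345, 152) [ 54.4 -12.2]
(293, 215) [26.8 12.8]
(360, 215) [ 25.1 -18. ]
(298, 250) [ 9.2 11.9]
(357, 250) [  7.7 -16.2]
[655.9 163.3  50. ]
[655.1 138.8  50. ]
[617.8 167.7  50. ]
[616.3 140.7  50. ]
[637.  152.9  50. ]
tip [-69.3  -1.3]
corner [ 56.  -17.3]
shoulder [25.1 13.9]
R190 [  2.9 -15.4]
L190 [ 1.6 11.6]
```

Emit:
step_arm:
  commands:
    - [[0, 0, 0], -0.035, 0]
    - [[45, -15, 10], 0, 0]
    - [[38, -14, 10], 0, 0]
    - [[5, 0, 15], 0, 0]
    - [[0, 0, 0], 0, 0]

```text
clock: 20.0
eef_pos: [622.9, 152.6, 254.3]
tcp_rot: [3.141, -0.023, -0.014]
contact_force: [-0.8, 0.3, -3.4]
opening: 0.3
```

Run:
```python
from h import *
gp(632,154.5,76,-0.02)
```

```text
t 20.0 grasp pt [626.5 152.4  99.3] toolz [ 0.023 -0.001 -1.   ] rot [ 3.141 -0.023 -0.014] F [-0.8  0.3 -3.4] op 0.3 | shift [ 5.  -2.2 23.4] turn 0.006
```

Emit:
step_arm:
  commands:
    - [[5, -2, 10], 0, 0]
    - [[0, 0, 8], 0, 0]
    - [[0, 0, 3], 0, 0]
    - [[0, 0, 0], 0, 0]

```text
clock: 20.5
eef_pos: [626.7, 153.8, 232.8]
tcp_rot: [3.14, -0.021, -0.013]
contact_force: [0.6, 0.0, -1.9]
opening: 0.298
```

Run:
```python
from h import *
gp(632,154.5,73,-0.02)
```

```text
t 20.5 grasp pt [630.  153.5  77.8] toolz [ 0.021 -0.002 -1.   ] rot [ 3.14  -0.021 -0.013] F [ 0.6  0.  -1.9] op 0.298 | shift [ 1.9 -1.   4.9] turn 0.007
```

Emit:
step_arm:
  commands:
    - [[2, -1, 2], 0, 0]
    - [[0, 0, 2], 0, 0]
    - [[0, 0, 2], 0, 0]

```text
clock: 20.88
eef_pos: [629.4, 154.9, 228.4]
tcp_rot: [3.141, -0.023, -0.013]
contact_force: [-6.8, -1.6, 20.0]
opening: 0.297
```

Emit:
step_arm:
  commands:
    - [[0, 0, 2], 0, 0]
    - [[0, 0, 2], 0, 0]

```text
clock: 21.12
eef_pos: [629.5, 155.0, 228.4]
tcp_rot: [3.14, -0.023, -0.013]
contact_force: [-9.4, -2.6, 18.0]
opening: 0.301
```

The rest now supports it (contact 18–20 N). I'll release and look.

Emit:
step_arm:
  commands:
    - [[0, 0, 0], 0, 0.4]
    - [[0, 0, 0], 0, 0.55]
    - [[0, 0, 0], 0, 0.8]
    - [[0, 0, 0], 0, 0.9]
    - [[0, 0, -15], 0, 0.9]
    - [[0, 0, -35], 0, 1]
    - [[0, 0, -50], 0, 1]
    - [[0, 0, -40], 0, 1]
    - [[-50, 20, 0], 0, 1]
    - [[-40, 20, 0], 0, 1]
    - [[0, 0, 0], 0, 1]

```text
clock: 22.5
eef_pos: [534.1, 115.7, 377.6]
tcp_rot: [-3.141, -0.031, -0.013]
contact_force: [0.5, 0.1, 0.4]
opening: 1.001
```

Run:
```python
from h import *
s,m,im=snap("wrist","w9"); gp(0,0,0)
for (x,y) in((636.5,152.5),(631,-66.6)):
  u,v=map(int,proj(m,(x,y,60))); print(u,v)
  for t in(75,85,95):print(sherd(m,im,(max(u-60,0),max(v-85,0),min(u+60,639),v+110),59,t))
```

```text
t 22.55 grasp pt [540.6 116.4 223. ] toolz [ 0.033  0.001 -0.999] rot [-3.14  -0.033 -0.013] F [ 1.6 -0.2 -0.3] op 1.006 | shift [-546.1  123.5  205.1] turn None
279 81
{'C': array([639.3, 153.1]), 'T': array([566.9, 156.4]), 'yaw': 3.095, 'tip': np.float64(72.5), 'back': np.float64(51.0), 'width': np.float64(29.8), 'wmid': np.float64(-1.8), 'px': array([280.,  85.]), 'area': 2453}
{'C': array([638.6, 153.2]), 'T': array([566. , 156.5]), 'yaw': 3.096, 'tip': np.float64(72.7), 'back': np.float64(52.4), 'width': np.float64(30.6), 'wmid': np.float64(-2.1), 'px': array([277.,  93.]), 'area': 2557}
{'C': array([638.4, 154.6]), 'T': array([566. , 157.4]), 'yaw': 3.103, 'tip': np.float64(72.5), 'back': np.float64(59.5), 'width': np.float64(44.5), 'wmid': np.float64(-7.7), 'px': array([262.,  78.]), 'area': 2766}
535 85
{'C': array([627.3, -65.2]), 'T': array([566.8, -60.8]), 'yaw': 3.069, 'tip': np.float64(60.6), 'back': np.float64(39.6), 'width': np.float64(39.3), 'wmid': np.float64(-2.2), 'px': array([532.,  91.]), 'area': 3066}
{'C': array([627.3, -65.7]), 'T': array([565.9, -62.7]), 'yaw': 3.094, 'tip': np.float64(61.4), 'back': np.float64(39.8), 'width': np.float64(41.7), 'wmid': np.float64(-1.5), 'px': array([531.,  91.]), 'area': 3179}
{'C': array([628.6, -63.4]), 'T': array([565.9, -62.7]), 'yaw': 3.131, 'tip': np.float64(62.7), 'back': np.float64(37.7), 'width': np.float64(55.8), 'wmid': np.float64(-5.0), 'px': array([511.,  82.]), 'area': 3465}
```

View pics/w9.png

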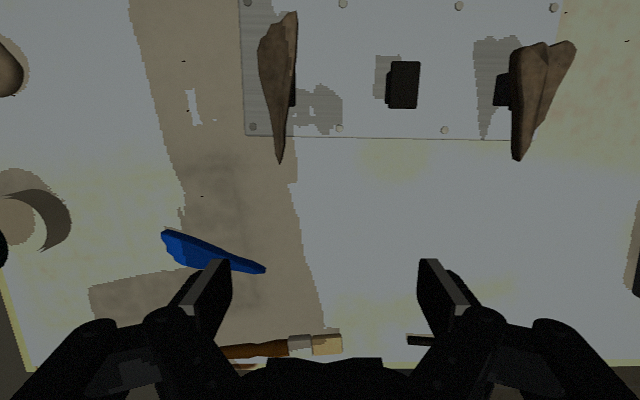

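c is centred on rest_0: centroid (639,153), tip (566,156). The other sherd is unchanged. Now over to the selector, coming in from where the wrist camera can see it squarely.

Emit:
step_arm:
  commands:
    - [[-19, 54, 0], 0, 1]
    - [[-19, 54, 0], 0, 1]
    - [[-19, 54, 0], 0, 0.6]
    - [[-19, 54, 0], 0, 0.6]
    - [[-19, 54, 0], 0, 0.6]
    - [[-19, 54, 0], 0, 0.6]
    - [[-19, 54, 0], 0, 0.6]
    - [[-10, 30, 0], 0, 0.6]
    - [[0, 0, 0], 0, 0.6]
    - [[0, 0, 0], 0, 0.6]

```text
clock: 23.8
eef_pos: [396.7, -304.2, 378.6]
tcp_rot: [3.139, -0.051, -0.009]
contact_force: [0.2, -0.4, 0.8]
opening: 0.6
```

Run:
```python
from h import *
s,m,im=snap("wrist","w10"); gp(0,0,0)
u,v=map(int,proj(m,(450,-300,47))); print(u,v)
cv2.imwrite("pics/w10c.png",cv2.resize(im[max(v-110,0):v+110,max(u-140,0):u+140],None,fx=2.5,fy=2.5)); print(max(u-140,0),max(v-110,0))
```

```text
t 23.85 grasp pt [ 404.7 -304.6  223.9] toolz [ 0.051 -0.004 -0.999] rot [ 3.138 -0.051 -0.008] F [-0.  -0.3 -0. ] op 0.602 | shift [-418.1 -301.8  201.9] turn None
317 145
177 35
```

View pics/w10c.png

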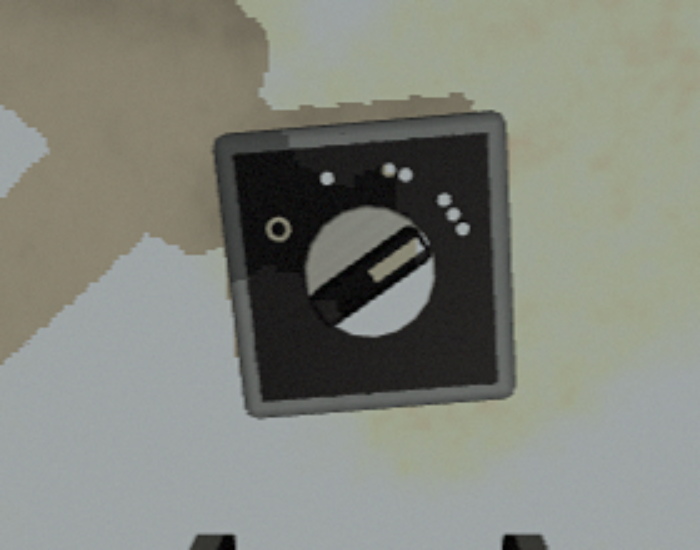

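The knob's centre is at full-image pixel (325,143), its pointer (white line) is at the three dots, and the box is yawed about +0.075 rad.

```bash
cat >> h.py <<'E'
def dial(m,u,v):
    """centre and yaw of box from skirt disc near u,v"""
    d=ray(m,u,v,47.5); return d
E
python3 - <<'E'
from h import *
m,im=load("w10")
f=lambda u,v:(u/2.5+177,v/2.5+35)
d=ray(m,*f(370,271),47.5); print("dial",d.round(1), "skirt diam",np.linalg.norm(ray(m,*f(305,271),47.5)-ray(m,*f(435,271),47.5)))
a,b=ray(m,*f(325,312),69),ray(m,*f(425,240),69); print("bar yaw",np.arctan2(*(b-a)[[1,0]]),"bar mid",((a+b)/2).round(1), np.linalg.norm(b-a))
c=[ray(m,*f(*p),43)[:2] for p in((220,137),(505,115),(512,392),(250,413))]; print("box c",np.mean(c,0).round(1))
e=c[0]-c[1]; print("box yaw",np.arctan2(-e[0],e[1]), np.hypot(*e))
for n,p in(("1",(327,178)),("2",(397,172)),("3",(453,214)),("ring",(278,229))):
    q=ray(m,*f(*p),43)-d; print(n,np.arctan2(q[1],q[0]))
gp(*d[:2],85,-0.98)
E
```

```text
dial [ 452.  -306.9   47.5] skirt diam 48.960271098232695
bar yaw -0.961450914611134 bar mid [ 451.6 -308.3   69. ] 42.9642970173691
box c [ 452.  -307.6]
box yaw 0.06376427966544235 104.55388777735475
1 0.4324660142884591
2 -0.2815912697702436
3 -0.9923194489354128
ring 1.1456030755670519
t 23.85 grasp pt [ 404.7 -304.6  223.9] toolz [ 0.051 -0.004 -0.999] rot [ 3.138 -0.051 -0.008] F [-0.  -0.3 -0. ] op 0.602 | shift [ 40.1   1.5 141.1] turn 0.972
```

Emit:
step_arm:
  commands:
    - [[40, 2, 30], 0, 0.6]
    - [[0, 0, 0], 0.162, 0.6]
    - [[0, 0, 0], 0.162, 0.6]
    - [[0, 0, 0], 0.162, 0.6]
    - [[0, 0, 0], 0.162, 0.6]
    - [[0, 0, 0], 0.162, 0.6]
    - [[0, 0, 0], 0.162, 0.6]
    - [[0, 0, 40], 0, 0.6]
    - [[0, 0, 20], 0, 0.6]
    - [[0, 0, 0], 0, 0.6]

```text
clock: 25.1
eef_pos: [451.4, -295.0, 290.3]
tcp_rot: [-3.098, -0.031, -0.996]
contact_force: [-0.5, 0.6, 1.0]
opening: 0.603
```

Run:
```python
from h import *
gp(452,-307.3,72,-0.975)
```

```text
t 25.1 grasp pt [ 459.8 -295.4  135.5] toolz [ 0.054 -0.002 -0.999] rot [-3.098 -0.031 -0.996] F [-0.5  0.6  1. ] op 0.603 | shift [ 3.8 15.8 63. ] turn -0.021
```

Emit:
step_arm:
  commands:
    - [[4, 16, 20], -0.02, 0.6]
    - [[0, 0, 20], 0, 0.6]
    - [[0, 0, 10], 0, 0.6]
    - [[0, 0, 0], 0, 0.6]

```text
clock: 25.6
eef_pos: [445.7, -305.9, 242.2]
tcp_rot: [-3.096, -0.036, -0.971]
contact_force: [-1.2, -0.2, -0.3]
opening: 0.599
```

Run:
```python
from h import *
gp(452,-307.3,71,-0.975)
```

```text
t 25.6 grasp pt [ 454.7 -306.6   87.5] toolz [ 0.058 -0.005 -0.998] rot [-3.096 -0.036 -0.971] F [-1.2 -0.2 -0.3] op 0.599 | shift [-1.5  3.4 16.3] turn 0.004
```

Emit:
step_arm:
  commands:
    - [[-1, 3, 8], 0, 0.6]
    - [[0, 0, 5], 0, 0.6]
    - [[0, 0, 2], 0, 0.6]
    - [[0, 0, 0], 0, 0.6]

```text
clock: 26.1
eef_pos: [444.2, -307.0, 227.9]
tcp_rot: [-3.095, -0.039, -0.971]
contact_force: [0.2, 0.3, 0.8]
opening: 0.6
```

Run:
```python
from h import *
gp(452,-307.3,71,-0.975)
```

```text
t 26.1 grasp pt [ 453.5 -307.9   73.2] toolz [ 0.06  -0.006 -0.998] rot [-3.095 -0.039 -0.971] F [0.2 0.3 0.8] op 0.6 | shift [-1.4  1.   2.1] turn 0.004
```

Emit:
step_arm:
  commands:
    - [[-1, 1, 2], 0, 0.4]
    - [[0, 0, 0], 0, 0]
    - [[0, 0, 0], 0, 0]
    - [[0, 0, 0], 0, 0]
    - [[0, 0, 0], 0, 0]
  force: 30

```text
clock: 26.72
eef_pos: [443.1, -306.7, 226.1]
tcp_rot: [-3.095, -0.039, -0.971]
contact_force: [1.2, 0.2, -1.1]
opening: 0.155
```

Emit:
step_arm:
  commands:
    - [[0, 0, 0], -0.12, 0]
    - [[0, 0, 0], -0.12, 0]
    - [[0, 0, 0], -0.12, 0]
    - [[0, 0, 0], -0.12, 0]
    - [[0, 0, 0], 0, 0]

```text
clock: 27.35
eef_pos: [443.0, -306.7, 226.1]
tcp_rot: [-3.118, -0.056, -0.479]
contact_force: [1.2, 0.2, 0.0]
opening: 0.154
```

Run:
```python
from h import *
gp(452,-307.3,71,0.42); print(sense()["wrist_torque"])
```

```text
t 27.35 grasp pt [ 452.3 -307.5   71.4] toolz [ 0.06  -0.005 -0.998] rot [-3.118 -0.056 -0.479] F [1.2 0.2 0. ] op 0.154 | shift [-0.4  0.   0.4] turn -0.899
[ 0.20747162  0.11021496 -0.09629898]
```

Emit:
step_arm:
  commands:
    - [[0, 0, 0], -0.112, 0]
    - [[0, 0, 0], -0.112, 0]
    - [[0, 0, 0], -0.112, 0]
    - [[0, 0, 0], -0.112, 0]
    - [[0, 0, 0], -0.112, 0]
    - [[0, 0, 0], -0.112, 0]
    - [[0, 0, 0], -0.112, 0]
    - [[0, 0, 0], -0.112, 0]
    - [[0, 0, 0], 0, 0]
    - [[0, 0, 0], 0, 0]

```text
clock: 28.6
eef_pos: [443.1, -305.6, 226.2]
tcp_rot: [3.116, -0.054, 0.411]
contact_force: [1.9, 1.1, 0.0]
opening: 0.152
```

Run:
```python
from h import *
gp(452,-307.3,71,0.42); print(sense()["wrist_torque"])
```

```text
t 28.6 grasp pt [ 452.4 -305.8   71.5] toolz [ 0.06  -0.002 -0.998] rot [ 3.116 -0.054  0.411] F [1.9 1.1 0. ] op 0.152 | shift [-0.9  1.2  0.4] turn -0.009
[0.48345294 0.10426161 0.0742249 ]
```

Emit:
step_arm:
  commands:
    - [[0, 0, 0], 0, 0.4]
    - [[0, 0, 0], 0, 0.6]
    - [[0, 0, -10], 0, 0.6]
    - [[0, 0, -50], 0, 0.6]
    - [[0, 0, -50], 0, 0.6]
    - [[-30, -20, -40], 0.14, 1]
    - [[-20, 0, 0], 0.14, 1]
    - [[0, 0, 0], 0.14, 1]
    - [[0, 0, 0], 0, 1]
    - [[0, 0, 0], 0, 1]

```text
clock: 29.85
eef_pos: [377.2, -304.1, 382.3]
tcp_rot: [3.137, -0.063, -0.024]
contact_force: [-0.4, 0.1, -0.1]
opening: 0.998
```

```bash
cat >> h.py <<'E'
def bar(m,im,c,by):
    """dark-bar direction (box angle, deg) from grey sampled round the axis at bar-top height; c dial centre"""
    g=cv2.cvtColor(cv2.GaussianBlur(im,(3,3),0),cv2.COLOR_BGR2GRAY); out=[]
    A=np.arange(-180,180,5)
    for a in A:
        t=np.radians(a)+by; out.append(np.mean([g[int(round(v)),int(round(u))] for r in(20,22) for u,v in[proj(m,(c[0]+r*np.cos(t),c[1]+r*np.sin(t),60))]]))
    return A,np.array(out).round(0)
def discs(m,im,u,v):
    """skirt disc: bright blob hull in box's dark face near u,v -> dial centre"""
    x0,y0=int(u)-60,int(v)-60; g=cv2.cvtColor(im,cv2.COLOR_BGR2GRAY)[y0:y0+120,x0:x0+120]
    k=(g>75).astype(np.uint8); n,l,st,c=cv2.connectedComponentsWithStats(k); P=[]
    for i in range(1,n):
        x,y,w,h,a=st[i]
        if a>60 and x>0 and y>0 and x+w<120 and y+h<120: P.append(np.argwhere(l==i)[:,::-1])
    P=np.vstack(P)+[x0,y0]; (cx,cy),r=cv2.minEnclosingCircle(P.astype(np.float32)); return cx,cy,r,ray(m,cx,cy,47.5).round(1)
E
python3 - <<'E'
from h import *
s,m,im=snap("wrist","w11"); gp(452,-307,85,0.07)
u,v=proj(m,(452,-307,47.5)); print(u,v)
d=discs(m,im,u,v); print(d); A,o=bar(m,im,d[3],0.07); print(list(zip(A.tolist(),o.tolist())))
x,y=int(u)-110,max(int(v)-85,0); cv2.imwrite("pics/w11c.png",cv2.resize(im[y:y+170,x:x+220],None,fx=3,fy=3)); print(x,y)
E
```

```text
t 29.9 grasp pt [ 387.  -305.1  227.5] toolz [ 0.063 -0.006 -0.998] rot [ 3.137 -0.063 -0.024] F [-0.3  0.7 -0.1] op 1.001 | shift [ 56.   -0.3 146.3] turn -0.094
323.20876683192705 126.35303456869467
(327.77215576171875, 118.95569610595703, 35.426841735839844, array([ 458.6, -311.4,   47.5]))
[(-180, 15.0), (-175, 15.0), (-170, 14.0), (-165, 14.0), (-160, 62.0), (-155, 132.0), (-150, 131.0), (-145, 132.0), (-140, 133.0), (-135, 119.0), (-130, 112.0), (-125, 99.0), (-120, 78.0), (-115, 50.0), (-110, 48.0), (-105, 34.0), (-100, 34.0), (-95, 32.0), (-90, 32.0), (-85, 32.0), (-80, 33.0), (-75, 32.0), (-70, 32.0), (-65, 32.0), (-60, 32.0), (-55, 30.0), (-50, 32.0), (-45, 32.0), (-40, 31.0), (-35, 32.0), (-30, 30.0), (-25, 30.0), (-20, 30.0), (-15, 30.0), (-10, 30.0), (-5, 30.0), (0, 29.0), (5, 29.0), (10, 30.0), (15, 30.0), (20, 29.0), (25, 24.0), (30, 16.0), (35, 20.0), (40, 26.0), (45, 56.0), (50, 31.0), (55, 16.0), (60, 26.0), (65, 80.0), (70, 122.0), (75, 132.0), (80, 132.0), (85, 132.0), (90, 132.0), (95, 132.0), (100, 131.0), (105, 130.0), (110, 130.0), (115, 130.0), (120, 130.0), (125, 130.0), (130, 130.0), (135, 133.0), (140, 130.0), (145, 130.0), (150, 126.0), (155, 88.0), (160, 49.0), (165, 11.0), (170, 14.0), (175, 14.0)]
213 41
```

View pics/w11c.png

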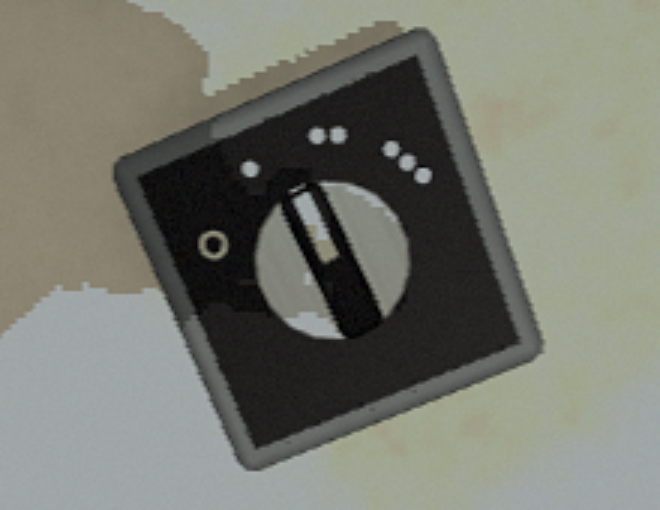

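The pointer is midway between one dot and two dots, about 2° from the box's x axis. The box slipped on its feet and now has a yaw of about 0.37. I'll press down on the skirt while turning the rest of the way. First a numeric fit for the box and bar.

```bash
cat >> h.py <<'E'
def box(m,im,u,v):
    x0,y0=max(int(u)-100,0),max(int(v)-100,0); im=im[y0:int(v)+100,x0:int(u)+100]
    g=cv2.cvtColor(cv2.GaussianBlur(im,(3,3),0),cv2.COLOR_BGR2GRAY)
    k=(g<45).astype(np.uint8); n,l,st,c=cv2.connectedComponentsWithStats(k)
    i=min((i for i in range(1,n) if st[i,4]>1500),key=lambda i:np.hypot(*(c[i]+[x0-u,y0-v])))
    P=np.argwhere(l==i)[:,::-1]+[x0,y0]; H=cv2.convexHull(P.astype(np.int32))[:,0]
    W=np.array([ray(m,*p,43)[:2] for p in H],np.float32); (cx,cy),(w,h),a=cv2.minAreaRect(W)
    a=np.radians(a); a=(a+np.pi/4)%(np.pi/2)-np.pi/4
    # bar: dark pixels inside the disc, skirt radius 24
    c=np.array([cx,cy]); D=[]; Wh=[]
    for q in np.argwhere(g<200):
        X=ray(m,q[1]+x0,q[0]+y0,66)[:2]-c
        if np.hypot(*X)<19 and g[q[0],q[1]]<45: D.append(X)
    D=np.array(D); D0=D-D.mean(0); ev,V=np.linalg.eigh(D0.T@D0); b=V[:,1]; b=b if b[0]>0 else -b
    by=np.arctan2(b[1],b[0])
    return dict(c=c.round(1),size=(round(w),round(h)),yaw=round(float(a),3),bar=round(float(by),3),rel_deg=round(float(np.degrees(by-a)),1),D=D.mean(0).round(1))
E
python3 - <<'E'
from h import *
for f,u,v in(("w10",325,143),("w11",324,127)):
    m,im=load(f); print(box(m,im,u,v))
m,im=load("w11"); print(ray(m,324,127.3,47.5)); gp(452,-307.5,85,0.40)
E
```

```text
{'c': array([ 451.8, -306.1]), 'size': (93, 93), 'yaw': 0.072, 'bar': -0.944, 'rel_deg': -58.2, 'D': array([-1.4,  2.3])}
{'c': array([ 450.8, -306.6]), 'size': (93, 93), 'yaw': 0.361, 'bar': 0.451, 'rel_deg': 5.2, 'D': array([-2.6, -1.6])}
[ 451.11224681 -307.72487932   47.5       ]
t 29.9 grasp pt [ 387.  -305.1  227.5] toolz [ 0.063 -0.006 -0.998] rot [ 3.137 -0.063 -0.024] F [-0.3  0.7 -0.1] op 1.001 | shift [ 56.    0.2 146.3] turn -0.424
```

Emit:
step_arm:
  commands:
    - [[50, 0, 30], 0, 0.6]
    - [[5, 0, 0], -0.15, 0.6]
    - [[0, 0, 0], -0.15, 0.6]
    - [[0, 0, 0], -0.145, 0.6]
    - [[0, 0, 40], 0, 0.6]
    - [[0, 0, 40], 0, 0.6]
    - [[0, 0, 10], 0, 0.6]
    - [[0, 0, 0], 0, 0.6]

```text
clock: 30.9
eef_pos: [444.0, -306.1, 262.0]
tcp_rot: [3.11, -0.053, 0.453]
contact_force: [0.2, -0.4, 1.2]
opening: 0.597
```

Run:
```python
from h import *
gp(451,-307.2,71,0.43)
```

```text
t 30.9 grasp pt [ 453.6 -306.9  107.3] toolz [ 0.061 -0.005 -0.998] rot [ 3.11  -0.053  0.453] F [ 0.2 -0.4  1.2] op 0.597 | shift [-4.4 -2.  36.1] turn 0.023
```

Emit:
step_arm:
  commands:
    - [[-4, -2, 15], 0.02, 0.6]
    - [[0, 0, 15], 0, 0.6]
    - [[0, 0, 5], 0, 0.6]
    - [[0, 0, 0], 0, 0.6]
    - [[0, 0, 0], 0, 0.6]

```text
clock: 31.52
eef_pos: [442.5, -307.0, 227.1]
tcp_rot: [3.108, -0.056, 0.432]
contact_force: [0.3, -0.5, 0.1]
opening: 0.599
```

Run:
```python
from h import *
gp(451,-307.2,71,0.43)
```

```text
t 31.525 grasp pt [ 452.5 -308.2   72.5] toolz [ 0.065 -0.008 -0.998] rot [ 3.108 -0.056  0.432] F [ 0.3 -0.5  0.1] op 0.599 | shift [-1.1 -1.6  1.3] turn 0.002
```

Now I'll close the jaws on the bar, then press down until there's some load on the skirt.

Emit:
step_arm:
  commands:
    - [[-1, -1.5, 1], 0, 0.4]
    - [[0, 0, 0], 0, 0]
    - [[0, 0, 0], 0, 0]
    - [[0, 0, 3], 0, 0]
    - [[0, 0, 3], 0, 0]
    - [[0, 0, 2], 0, 0]
  force: 30

```text
clock: 32.28
eef_pos: [441.3, -306.0, 226.1]
tcp_rot: [3.108, -0.056, 0.433]
contact_force: [-9.5, 4.3, 24.7]
opening: 0.154
```

Emit:
step_arm:
  commands:
    - [[0, 0, 2], 0, 0]
    - [[0, 0, 2], 0, 0]

```text
clock: 32.52
eef_pos: [441.2, -306.0, 226.0]
tcp_rot: [3.108, -0.056, 0.433]
contact_force: [-9.4, 4.5, 29.1]
opening: 0.161
```

Emit:
step_arm:
  commands:
    - [[0, 0, 1.5], -0.08, 0]
    - [[0, 0, 1.5], -0.08, 0]
    - [[0, 0, 1.5], -0.08, 0]
    - [[0, 0, 1.5], -0.08, 0]
    - [[0, 0, 1.5], 0, 0]

```text
clock: 33.15
eef_pos: [441.0, -305.9, 226.1]
tcp_rot: [3.091, -0.043, 0.763]
contact_force: [-6.6, 2.8, 23.1]
opening: 0.161
```

Run:
```python
from h import *
gp(451,-307.2,71,0.73); print(sense()["wrist_torque"])
```

```text
t 33.15 grasp pt [ 451.2 -306.9   71.5] toolz [ 0.066 -0.007 -0.998] rot [ 3.091 -0.043  0.763] F [-6.6  2.8 23.1] op 0.161 | shift [-0.4  0.   0.5] turn 0.033
[1.03651502 1.19115218 0.00374521]
```

Now release, rise and check the numbers.

Emit:
step_arm:
  commands:
    - [[0, 0, -0.5], 0, 0.4]
    - [[0, 0, 0], 0, 0.6]
    - [[0, 0, -10], 0, 0.6]
    - [[0, 0, -50], 0, 0.6]
    - [[0, 0, -50], 0, 0.6]
    - [[-20, -30, -40], 0.18, 1]
    - [[-40, 0, 0], 0.18, 1]
    - [[0, 0, 0], 0.18, 1]
    - [[0, 0, 0], 0.18, 1]
    - [[0, 0, 0], 0, 1]

```text
clock: 34.4
eef_pos: [360.3, -319.5, 381.2]
tcp_rot: [3.129, -0.069, 0.022]
contact_force: [-0.0, -0.3, -0.1]
opening: 0.999
```

Run:
```python
from h import *
s,m,im=snap("wrist","w12"); gp(452,-307,85,0.07)
u,v=proj(m,(451,-307,47.5)); print(u,v); print(box(m,im,u,v))
x,y=int(u)-110,max(int(v)-85,0); cv2.imwrite("pics/w12c.png",cv2.resize(im[y:y+170,x:x+220],None,fx=3,fy=3)); print(x,y)
```

```text
t 34.45 grasp pt [ 371.2 -321.2  226.5] toolz [ 0.069 -0.011 -0.998] rot [ 3.129 -0.069  0.025] F [ 0.7 -0.5 -0.4] op 0.997 | shift [ 71.2 -14.1 146.6] turn -0.045
307.77024924929117 110.9852022542206
{'c': array([ 451. , -307.2]), 'size': (93, 93), 'yaw': 0.361, 'bar': 0.729, 'rel_deg': 21.1, 'D': array([-2.4, -2.3])}
197 25
```

The selector stands at one dot: 21.1° measured against the 20° mark, and the box didn't move this time. Now back to rest_2 for the end-for-end turn.

Emit:
step_arm:
  commands:
    - [[37, -36, 0], 0, 1]
    - [[37, -36, 0], 0, 1]
    - [[37, -36, 0], 0, 1]
    - [[37, -36, 0], 0, 1]
    - [[37, -36, 0], 0, 1]
    - [[20, -36, 0], 0.05, 1]
    - [[0, 0, 0], 0, 1]
    - [[0, 0, 0], 0, 1]

```text
clock: 35.45
eef_pos: [564.2, -89.2, 393.0]
tcp_rot: [3.128, -0.07, 0.008]
contact_force: [0.3, -0.4, 0.4]
opening: 0.999
```

Run:
```python
from h import *
s,m,im=snap("wrist","w13"); gp(626,-65,100,-0.04)
u,v=map(int,proj(m,(631,-66,60))); print(u,v)
for t in(75,85,95):print(sherd(m,im,(max(u-60,0),max(v-85,0),min(u+60,639),v+95),59,t))
```

```text
t 35.5 grasp pt [575.  -91.3 238.4] toolz [ 0.07  -0.012 -0.997] rot [ 3.129 -0.07   0.007] F [ 0.4  1.2 -0.8] op 1.002 | shift [ 41.4 -27.8 141.3] turn 0.047
295 137
{'C': array([630.6, -64.9]), 'T': array([568.1, -61. ]), 'yaw': 3.079, 'tip': np.float64(62.6), 'back': np.float64(35.4), 'width': np.float64(35.1), 'wmid': np.float64(-0.6), 'px': array([294., 144.]), 'area': 2360}
{'C': array([630.3, -64.8]), 'T': array([568.1, -61. ]), 'yaw': 3.079, 'tip': np.float64(62.3), 'back': np.float64(35.8), 'width': np.float64(35.1), 'wmid': np.float64(-0.5), 'px': array([294., 144.]), 'area': 2440}
{'C': array([630.3, -64.8]), 'T': array([567.1, -61. ]), 'yaw': 3.081, 'tip': np.float64(63.3), 'back': np.float64(35.8), 'width': np.float64(35.1), 'wmid': np.float64(-0.5), 'px': array([294., 144.]), 'area': 2501}
```

Emit:
step_arm:
  commands:
    - [[41, -28, 30], 0.045, 1]
    - [[0, 0, 45], 0, 1]
    - [[0, 0, 35], 0, 1]
    - [[0, 0, 0], 0, 1]
    - [[0, 0, 0], 0, 1]

```text
clock: 36.12
eef_pos: [613.0, -67.5, 286.0]
tcp_rot: [3.13, -0.074, -0.04]
contact_force: [-0.6, -0.3, 0.4]
opening: 0.999
```

Run:
```python
from h import *
gp(626,-65,74,-0.05)
```

```text
t 36.125 grasp pt [624.3 -69.7 131.4] toolz [ 0.073 -0.014 -0.997] rot [ 3.13  -0.074 -0.04 ] F [-0.6 -0.3  0.4] op 0.999 | shift [-2.8 -5.4 57.3] turn 0.01
```

Emit:
step_arm:
  commands:
    - [[-2, -5, 25], 0, 1]
    - [[0, 0, 22], 0, 1]
    - [[0, 0, 6], 0, 1]
    - [[0, 0, 0], 0, 1]

```text
clock: 36.62
eef_pos: [617.1, -65.2, 239.6]
tcp_rot: [3.129, -0.084, -0.04]
contact_force: [-0.0, -0.5, 0.8]
opening: 0.999
```

Run:
```python
from h import *
gp(626,-65,74,-0.05)
```

```text
t 36.625 grasp pt [630.1 -67.6  85.2] toolz [ 0.084 -0.016 -0.996] rot [ 3.129 -0.084 -0.04 ] F [-0.  -0.5  0.8] op 0.999 | shift [-5.2 -2.6 10.8] turn 0.01
```

Emit:
step_arm:
  commands:
    - [[-5, -3, 6], 0, 1]
    - [[0, 0, 5], 0, 1]
    - [[0, 0, 0], 0, 1]

```text
clock: 37.0
eef_pos: [613.5, -62.1, 230.0]
tcp_rot: [3.129, -0.088, -0.04]
contact_force: [0.4, 0.1, 0.8]
opening: 0.998
```

Run:
```python
from h import *
gp(626,-65,74,-0.05)
```

```text
t 37.0 grasp pt [627.  -64.6  75.6] toolz [ 0.087 -0.016 -0.996] rot [ 3.129 -0.088 -0.04 ] F [0.4 0.1 0.8] op 0.998 | shift [-1.1  0.4  1.5] turn 0.01
```

Emit:
step_arm:
  commands:
    - [[-1, 0, 1.5], 0, 0.6]
    - [[0, 0, 0], 0, 0.3]
    - [[0, 0, 0], 0, 0]
    - [[0, 0, 0], 0, 0]
    - [[0, 0, 0], 0, 0]
    - [[0, 0, 0], 0, 0]
    - [[0, 0, -20], 0, 0]
    - [[0, 0, -40], 0, 0]
    - [[0, 0, -20], 0, 0]
  force: 50

```text
clock: 38.12
eef_pos: [604.7, -60.6, 310.6]
tcp_rot: [3.129, -0.083, -0.04]
contact_force: [0.6, -1.1, -1.9]
opening: 0.404
```

Emit:
step_arm:
  commands:
    - [[0, 0, 0], -0.174, 0]
    - [[0, 0, 0], -0.174, 0]
    - [[0, 0, 0], -0.174, 0]
    - [[0, 0, 0], -0.174, 0]
    - [[0, 0, 0], -0.174, 0]
    - [[0, 0, 0], -0.174, 0]
    - [[0, 0, 0], -0.174, 0]
    - [[0, 0, 0], -0.174, 0]
    - [[0, 0, 0], -0.174, 0]
    - [[0, 0, 0], -0.174, 0]
    - [[0, 0, 0], -0.174, 0]
    - [[0, 0, 0], -0.174, 0]
    - [[0, 0, 0], -0.174, 0]
    - [[0, 0, 0], -0.174, 0]
    - [[0, 0, 0], -0.174, 0]
    - [[0, 0, 0], -0.174, 0]
    - [[0, 0, 0], -0.174, 0]
    - [[0, 0, 0], -0.174, 0]

```text
clock: 40.38
eef_pos: [601.6, -60.5, 333.0]
tcp_rot: [-3.119, 0.094, -3.087]
contact_force: [-0.5, -0.4, -2.9]
opening: 0.404
```

Run:
```python
from h import *
s,m,im=snap("wrist","w14");gp(636,-67,76,3.12); print(s["qpos"].round(2))
```

```text
t 40.425 grasp pt [616.3 -63.2 178.8] toolz [ 0.095 -0.017 -0.995] rot [-3.118  0.094 -3.078] F [ 0.4 -0.2 -3.1] op 0.407 | shift [ -9.7  -2.6 104.3] turn -6.198
[-0.1   0.37  1.78 -0.01  0.89 -1.72]
```

Emit:
step_arm:
  commands:
    - [[-10, -3, 20], 0.062, 0]
    - [[0, 0, 40], 0, 0]
    - [[0, 0, 20], 0, 0]
    - [[0, 0, 0], 0, 0]
    - [[0, 0, 0], 0, 0]

```text
clock: 41.05
eef_pos: [620.6, -64.4, 257.8]
tcp_rot: [-3.125, 0.1, 3.132]
contact_force: [0.5, 0.3, -2.6]
opening: 0.403
```

Run:
```python
from h import *
gp(636,-67,82,-3.14)
```

```text
t 41.05 grasp pt [636.  -67.2 103.6] toolz [ 0.1   -0.018 -0.995] rot [-3.125  0.1    3.132] F [ 0.5  0.3 -2.6] op 0.403 | shift [ 2.1  0.6 21.5] turn 6.272
```

Emit:
step_arm:
  commands:
    - [[2, 0, 8], 0, 0]
    - [[0, 0, 8], 0, 0]
    - [[0, 0, 3], 0, 0]
  force: 35

```text
clock: 41.42
eef_pos: [621.1, -64.8, 240.1]
tcp_rot: [-3.124, 0.104, 3.131]
contact_force: [-0.3, 0.4, -1.9]
opening: 0.402
```

Run:
```python
from h import *
gp(636,-67,74,-3.14)
```

```text
t 41.425 grasp pt [637.1 -67.7  86. ] toolz [ 0.103 -0.018 -0.994] rot [-3.124  0.104  3.131] F [-0.3  0.4 -1.9] op 0.402 | shift [ 2.4  0.9 11.8] turn 6.271
```

Emit:
step_arm:
  commands:
    - [[2, 1, 4], 0, 0]
    - [[0, 0, 4], 0, 0]
    - [[0, 0, 2], 0, 0]

```text
clock: 41.8
eef_pos: [621.5, -63.9, 230.6]
tcp_rot: [-3.124, 0.108, 3.131]
contact_force: [2.3, 0.3, 5.3]
opening: 0.406
```

Emit:
step_arm:
  commands:
    - [[0, 0, 2], 0, 0]
    - [[0, 0, 2], 0, 0]

```text
clock: 42.05
eef_pos: [622.0, -64.1, 230.0]
tcp_rot: [-3.124, 0.108, 3.131]
contact_force: [-12.2, 1.5, 29.4]
opening: 0.406
```

Run:
```python
from h import *
gp(636,-67,74,-3.14)
```

```text
t 42.05 grasp pt [638.6 -66.9  75.9] toolz [ 0.107 -0.019 -0.994] rot [-3.124  0.108  3.131] F [-12.2   1.5  29.4] op 0.406 | shift [ 2.8 -0.1  1.6] turn 6.271
```

Emit:
step_arm:
  commands:
    - [[3, 0, -2], 0, 0]
    - [[0, 0, 2], 0, 0]
    - [[0, 0, 1], 0, 0]
  force: 25

```text
clock: 42.42
eef_pos: [619.3, -64.2, 230.1]
tcp_rot: [-3.124, 0.109, 3.131]
contact_force: [-7.0, 1.0, 19.1]
opening: 0.405
```

Emit:
step_arm:
  commands:
    - [[0, 0, 0], 0, 0.43]
    - [[0, 0, 0], 0, 0.46]
    - [[0, 0, 0], 0, 0.6]
    - [[0, 0, 0], 0, 0.85]
    - [[0, 0, -12], 0, 0.85]
    - [[0, 0, -35], 0, 1]
    - [[0, 0, -50], 0, 1]
    - [[0, 0, -40], 0, 1]
    - [[50, 0, 0], 0, 1]
    - [[30, 0, 0], 0, 1]
    - [[0, 0, 0], 0, 1]

```text
clock: 43.8
eef_pos: [522.6, -60.6, 365.7]
tcp_rot: [-3.123, 0.112, 3.131]
contact_force: [0.2, -0.6, -0.1]
opening: 1.002
```

Run:
```python
from h import *
s,m,im=snap("wrist","w15"); gp(0,0,0)
u,v=map(int,proj(m,(631,-66,60))); print(u,v,proj(m,(695,-67,60)))
mt=camera_model("top"); s,mt,t=snap("top","t1")
u,v=map(int,proj(mt,(631,-66,60))); print(u,v)
for th in(85,100,115):print(sherd(mt,t,(u-25,v-36,u+25,v+30),59,th))
u,v=map(int,proj(mt,(637,153,60)))
for th in(85,100,115):print(sherd(mt,t,(u-25,v-20,u+25,v+36),59,th))
```

```text
t 43.85 grasp pt [541.3 -63.6 212. ] toolz [ 0.113 -0.019 -0.993] rot [-3.123  0.113  3.131] F [-0.6 -0.6  0.4] op 1.0 | shift [562.5  60.7 148.2] turn None
325 260 (np.float64(325.55139009763565), np.float64(310.2763697520705))
364 171
{'C': array([564.4,  -8. ]), 'T': array([580.2, -11. ]), 'yaw': -0.189, 'tip': np.float64(16.1), 'back': np.float64(13.9), 'width': np.float64(6.0), 'wmid': np.float64(0.2), 'px': array([345., 196.]), 'area': 237}
{'C': array([564.7,  -8.9]), 'T': array([551.5, -24.4]), 'yaw': -2.277, 'tip': np.float64(20.4), 'back': np.float64(12.8), 'width': np.float64(30.6), 'wmid': np.float64(-0.8), 'px': array([347., 196.]), 'area': 301}
{'C': array([573.8, -16.6]), 'T': array([660.5, -41.4]), 'yaw': -0.278, 'tip': np.float64(90.2), 'back': np.float64(25.8), 'width': np.float64(27.4), 'wmid': np.float64(1.7), 'px': array([351., 186.]), 'area': 467}h.py:24: RuntimeWarning: invalid value encountered in divide
  M=cv2.moments(P.astype(np.float32).reshape(-1,1,2)); C=np.array([M["m10"],M["m01"]])/M["m00"]
Traceback (most recent call last):
  File "h.py", line 28, in sherd
    width=round(w[sl].max()-w[sl].min(),1),wmid=round((w[sl].max()+w[sl].min())/2,1),px=c.mean(0).round(0),area=round(abs(M["m00"])))
                ~~~~~~~~~^^
ValueError: zero-size array to reduction operation maximum which has no identity
```

Emit:
step_arm:
  commands:
    - [[0, 0, 0], 0.174, 1]
    - [[0, 0, 0], 0.174, 1]
    - [[0, 0, 0], 0.174, 1]
    - [[0, 0, 0], 0.174, 1]
    - [[0, 0, 0], 0.174, 1]
    - [[0, 0, 0], 0.174, 1]
    - [[0, 0, 0], 0.174, 1]
    - [[0, 0, 0], 0.174, 1]
    - [[0, 0, 0], 0.174, 1]
    - [[0, 0, 0], 0.174, 1]
    - [[0, 0, 0], 0.174, 1]
    - [[0, 0, 0], 0.174, 1]
    - [[0, 0, 0], 0.174, 1]
    - [[0, 0, 0], 0.174, 1]
    - [[0, 0, 0], 0.174, 1]
    - [[0, 0, 0], 0.174, 1]
    - [[0, 0, 0], 0.174, 1]
    - [[0, 0, 0], 0.174, 1]
    - [[0, 0, 0], 0, 1]

```text
clock: 46.28
eef_pos: [551.4, -61.3, 368.3]
tcp_rot: [3.134, -0.128, -0.102]
contact_force: [0.2, 0.7, -0.6]
opening: 0.999
```

Run:
```python
from h import *
s,m,im=snap("wrist","w16"); gp(632,153.5,110,-0.05)
u,v=map(int,proj(m,(631,-66,60))); print(u,v)
for t in(75,85,95):print(sherd(m,im,(max(u-60,0),max(v-100,0),min(u+60,639),v+75),59,t))
u,v=map(int,proj(m,(637,153,60))); print(u,v)
```

```text
t 46.325 grasp pt [571.  -64.4 214.6] toolz [ 0.127 -0.02  -0.992] rot [ 3.134 -0.128 -0.1  ] F [ 0.3 -0.5  0. ] op 0.999 | shift [  25.2 -223.7  107.1] turn -0.05
317 144
{'C': array([632. , -67.2]), 'T': array([694.8, -69.2]), 'yaw': -0.032, 'tip': np.float64(62.8), 'back': np.float64(35.5), 'width': np.float64(35.0), 'wmid': np.float64(-0.8), 'px': array([317., 133.]), 'area': 2320}
{'C': array([632.4, -67. ]), 'T': array([694.8, -69.2]), 'yaw': -0.036, 'tip': np.float64(62.4), 'back': np.float64(36.0), 'width': np.float64(35.8), 'wmid': np.float64(-0.6), 'px': array([317., 133.]), 'area': 2391}
{'C': array([632.8, -66.9]), 'T': array([695.6, -69.3]), 'yaw': -0.038, 'tip': np.float64(62.9), 'back': np.float64(36.4), 'width': np.float64(35.8), 'wmid': np.float64(-0.7), 'px': array([317., 132.]), 'area': 2432}
72 163
```

The flipped sherd on rest_2 measures mid (632,-67) and tip (695,-69), so it's flat and in line. Tool lean has grown to about 0.13, so I'll keep aiming by the grasp point and press lightly to flatten on placing. Now sherd c.

Emit:
step_arm:
  commands:
    - [[6, -56, 0], 0, 1]
    - [[6, -56, 0], 0, 1]
    - [[6, -56, 0], 0, 1]
    - [[6, -56, 0], -0.05, 1]
    - [[0, 0, 50], 0, 1]
    - [[0, 0, 30], 0, 1]
    - [[0, 0, 0], 0, 1]

```text
clock: 47.2
eef_pos: [613.0, 166.3, 289.5]
tcp_rot: [3.125, -0.133, -0.018]
contact_force: [0.6, -0.4, 0.6]
opening: 0.998
```

Run:
```python
from h import *
gp(632,153.3,73,-0.046)
```

```text
t 47.2 grasp pt [633.6 163.4 135.9] toolz [ 0.133 -0.019 -0.991] rot [ 3.125 -0.133 -0.018] F [ 0.6 -0.4  0.6] op 0.998 | shift [-9.7  9.1 62.3] turn 0.028
```

Emit:
step_arm:
  commands:
    - [[-10, 9, 30], 0.028, 1]
    - [[0, 0, 20], 0, 1]
    - [[0, 0, 5], 0, 1]
    - [[0, 0, 0], 0, 1]

```text
clock: 47.7
eef_pos: [613.4, 156.9, 236.8]
tcp_rot: [3.13, -0.14, -0.041]
contact_force: [0.2, -0.6, -0.8]
opening: 0.996
```

Run:
```python
from h import *
gp(632,153.3,73,-0.046)
```

```text
t 47.7 grasp pt [634.9 154.2  83.4] toolz [ 0.139 -0.018 -0.99 ] rot [ 3.13  -0.14  -0.041] F [ 0.2 -0.6 -0.8] op 0.996 | shift [-4.3  0.9  9.9] turn 0.005
```

Emit:
step_arm:
  commands:
    - [[-4, 1, 10], 0, 1]
    - [[0, 0, 0], 0, 1]

```text
clock: 47.95
eef_pos: [611.3, 156.1, 227.3]
tcp_rot: [3.13, -0.142, -0.041]
contact_force: [0.0, 0.3, -0.2]
opening: 0.998
```

Run:
```python
from h import *
gp(632,153.3,73,-0.046)
```

```text
t 47.95 grasp pt [633.2 153.5  73.9] toolz [ 0.141 -0.017 -0.99 ] rot [ 3.13  -0.142 -0.041] F [ 0.   0.3 -0.2] op 0.998 | shift [-1.3  0.2  0.7] turn 0.005
```

Emit:
step_arm:
  commands:
    - [[-1, 0, 1], 0, 0.6]
    - [[0, 0, 0], 0, 0.2]
    - [[0, 0, 0], 0, 0]
    - [[0, 0, 0], 0, 0]
    - [[0, 0, 0], 0, 0]
    - [[0, 0, 0], 0, 0]
    - [[0, 0, -25], 0, 0]
    - [[0, 0, -50], 0, 0]
    - [[0, 0, 0], 0, 0]
  force: 50

```text
clock: 49.08
eef_pos: [599.1, 157.4, 301.2]
tcp_rot: [3.13, -0.14, -0.04]
contact_force: [0.8, 0.3, -3.4]
opening: 0.302
```

Run:
```python
from h import *
gp(632,153.3,73,-0.046); s,m,im=snap("wrist","w17")
```

```text
t 49.075 grasp pt [620.6 154.7 147.8] toolz [ 0.138 -0.017 -0.99 ] rot [ 3.13 -0.14 -0.04] F [ 0.8  0.3 -3.4] op 0.302 | shift [ 1.   0.  75.6] turn 0.006
```

Emit:
step_arm:
  commands:
    - [[0, 0, 0], -0.174, 0]
    - [[0, 0, 0], -0.174, 0]
    - [[0, 0, 0], -0.174, 0]
    - [[0, 0, 0], -0.174, 0]
    - [[0, 0, 0], -0.174, 0]
    - [[0, 0, 0], -0.174, 0]
    - [[0, 0, 0], -0.174, 0]
    - [[0, 0, 0], -0.174, 0]
    - [[0, 0, 0], -0.174, 0]
    - [[0, 0, 0], -0.174, 0]
    - [[0, 0, 0], -0.174, 0]
    - [[0, 0, 0], -0.174, 0]
    - [[0, 0, 0], -0.174, 0]
    - [[0, 0, 0], -0.174, 0]
    - [[0, 0, 0], -0.174, 0]
    - [[0, 0, 0], -0.174, 0]
    - [[0, 0, 0], -0.174, 0]
    - [[0, 0, 0], -0.174, 0]
    - [[0, 0, 0], 0, 0]

```text
clock: 51.5
eef_pos: [585.1, 151.7, 258.3]
tcp_rot: [-3.102, 0.074, -3.088]
contact_force: [0.3, -0.7, -3.0]
opening: 0.303
```

Run:
```python
from h import *
gp(641,153,85,3.123); snap("wrist","w18")
```

```text
t 51.5 grasp pt [596.8 146.2 103.9] toolz [ 0.076 -0.035 -0.997] rot [-3.102  0.074 -3.088] F [ 0.3 -0.7 -3. ] op 0.303 | shift [-43.    5.3  21.9] turn -6.211
```

Emit:
step_arm:
  commands:
    - [[-42, 5, -5], 0.07, 0]
    - [[-3, 0, 0], 0, 0]
    - [[0, 0, 0], 0, 0]
    - [[0, 0, 0], 0, 0]

```text
clock: 52.05
eef_pos: [628.2, 158.4, 263.1]
tcp_rot: [-3.107, 0.071, 3.109]
contact_force: [-0.4, 0.7, -2.9]
opening: 0.305
```

Run:
```python
from h import *
gp(641.5,152,82,3.123)
```

```text
t 52.05 grasp pt [639.  152.7 108.5] toolz [ 0.069 -0.037 -0.997] rot [-3.107  0.071  3.109] F [-0.4  0.7 -2.9] op 0.305 | shift [-0.7  0.3 26.7] turn -0.014
```

Emit:
step_arm:
  commands:
    - [[-1, 0, 14], -0.01, 0]
    - [[0, 0, 8], 0, 0]
    - [[0, 0, 2], 0, 0]
    - [[0, 0, 0], 0, 0]
  force: 35

```text
clock: 52.55
eef_pos: [629.6, 157.2, 236.5]
tcp_rot: [-3.105, 0.068, 3.119]
contact_force: [-0.1, 0.9, -2.8]
opening: 0.306
```

Run:
```python
from h import *
gp(641.5,152,75,3.123)
```

```text
t 52.55 grasp pt [639.9 151.3  81.9] toolz [ 0.067 -0.038 -0.997] rot [-3.105  0.068  3.119] F [-0.1  0.9 -2.8] op 0.306 | shift [-1.1  1.   7. ] turn -0.004
```

Emit:
step_arm:
  commands:
    - [[-1, 1, 3], 0, 0]
    - [[0, 0, 3], 0, 0]
    - [[0, 0, 2], 0, 0]

```text
clock: 52.92
eef_pos: [632.8, 158.0, 230.7]
tcp_rot: [-3.106, 0.073, 3.119]
contact_force: [1.2, -1.3, 4.3]
opening: 0.304
```

Emit:
step_arm:
  commands:
    - [[0, 0, 2], 0, 0]
    - [[0, 0, 2], 0, 0]

```text
clock: 53.18
eef_pos: [633.3, 157.9, 230.0]
tcp_rot: [-3.106, 0.073, 3.119]
contact_force: [-11.7, -1.3, 24.6]
opening: 0.304
```

Run:
```python
from h import *
gp(641.5,152,73,3.123)
```

```text
t 53.175 grasp pt [644.5 152.2  75.5] toolz [ 0.072 -0.037 -0.997] rot [-3.106  0.073  3.119] F [-11.7  -1.3  24.6] op 0.304 | shift [ 3.2 -0.2  2.3] turn -0.004
```

Emit:
step_arm:
  commands:
    - [[4, 0, -2], 0, 0]
    - [[0, 0, 2], 0, 0]
    - [[0, 0, 2], 0, 0]
  force: 25

```text
clock: 53.55
eef_pos: [630.2, 158.1, 229.9]
tcp_rot: [-3.107, 0.076, 3.119]
contact_force: [-8.8, -1.9, 25.3]
opening: 0.301
```

Emit:
step_arm:
  commands:
    - [[0, 0, 0], 0, 0.33]
    - [[0, 0, 0], 0, 0.36]
    - [[0, 0, 0], 0, 0.5]
    - [[0, 0, 0], 0, 0.85]
    - [[0, 0, -12], 0, 0.85]
    - [[0, 0, -35], 0, 1]
    - [[0, 0, -50], 0, 1]
    - [[0, 0, -50], 0, 1]
    - [[40, -40, 0], 0, 1]
    - [[30, -40, 0], 0.17, 1]
    - [[0, 0, 0], 0.17, 1]
    - [[0, 0, 0], 0.17, 1]
    - [[0, 0, 0], 0.17, 1]
    - [[0, 0, 0], 0.17, 1]
    - [[0, 0, 0], 0.17, 1]
    - [[0, 0, 0], 0.17, 1]
    - [[0, 0, 0], 0.17, 1]
    - [[0, 0, 0], 0.17, 1]
    - [[0, 0, 0], 0.17, 1]

```text
clock: 55.92
eef_pos: [543.7, 83.5, 390.8]
tcp_rot: [3.048, 0.015, 1.362]
contact_force: [0.1, 0.4, 0.0]
opening: 0.999
```

Emit:
step_arm:
  commands:
    - [[0, 0, 0], 0.17, 1]
    - [[0, 0, 0], 0.17, 1]
    - [[0, 0, 0], 0.17, 1]
    - [[0, 0, 0], 0.17, 1]
    - [[0, 0, 0], 0.17, 1]
    - [[0, 0, 0], 0.17, 1]
    - [[0, 0, 0], 0.17, 1]
    - [[0, 0, 0], 0.17, 1]
    - [[0, 0, 0], 0, 1]

```text
clock: 57.05
eef_pos: [542.5, 83.8, 398.7]
tcp_rot: [3.113, -0.097, -0.041]
contact_force: [0.1, 0.3, -0.2]
opening: 0.996
```

Run:
```python
from h import *
s,m,im=snap("wrist","w19"); gp(0,0,0)
for X,n in(((637,153,60),"c"),((631,-66,60),"s2")):
    u,v=map(int,proj(m,X)); print(n,u,v)
    try:
      for t in(75,85,95):print(sherd(m,im,(max(u-60,0),max(v-110,0),min(u+60,639),v+85),59,t))
    except Exception as e: print(e)
cv2.imwrite("pics/w19c.png",im)
```

```text
t 57.1 grasp pt [557.3  78.9 244.5] toolz [ 0.096 -0.032 -0.995] rot [ 3.113 -0.097 -0.039] F [-0.3 -0.4 -0. ] op 0.997 | shift [-575.    95.   192.3] turn None
c 236 121
{'C': array([637.1, 153. ]), 'T': array([710.5, 155. ]), 'yaw': 0.027, 'tip': np.float64(73.4), 'back': np.float64(51.8), 'width': np.float64(32.9), 'wmid': np.float64(-2.5), 'px': array([235., 110.]), 'area': 2627}
{'C': array([637.1, 153.3]), 'T': array([709.8, 136. ]), 'yaw': -0.234, 'tip': np.float64(74.8), 'back': np.float64(54.4), 'width': np.float64(33.3), 'wmid': np.float64(-3.1), 'px': array([238., 113.]), 'area': 2791}
{'C': array([636.1, 153.6]), 'T': array([722.7, 168.9]), 'yaw': 0.175, 'tip': np.float64(87.9), 'back': np.float64(49.3), 'width': np.float64(36.9), 'wmid': np.float64(-2.4), 'px': array([236., 106.]), 'area': 3019}
s2 463 117
{'C': array([634.5, -67.7]), 'T': array([696.4, -70. ]), 'yaw': -0.038, 'tip': np.float64(62.0), 'back': np.float64(37.7), 'width': np.float64(43.5), 'wmid': np.float64(1.2), 'px': array([464., 106.]), 'area': 2836}
{'C': array([634.7, -67.8]), 'T': array([696.4, -70. ]), 'yaw': -0.037, 'tip': np.float64(61.8), 'back': np.float64(37.9), 'width': np.float64(50.5), 'wmid': np.float64(4.8), 'px': array([459., 107.]), 'area': 2922}
{'C': array([636.3, -62.9]), 'T': array([696.4, -70. ]), 'yaw': -0.119, 'tip': np.float64(60.5), 'back': np.float64(39.9), 'width': np.float64(52.8), 'wmid': np.float64(-0.4), 'px': array([454., 104.]), 'area': 3603}
```

View pics/w19c.png

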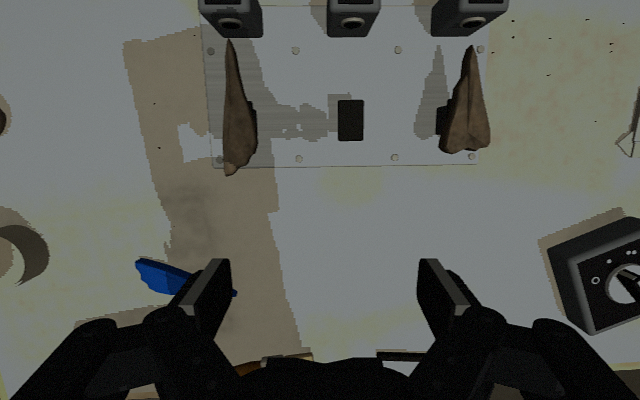

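Both sherds point their tips at the windows: c's tip is at (229,40) and the other's at (470,47). Back to the selector.

Emit:
step_arm:
  commands:
    - [[-19, 56, 0], 0, 1]
    - [[-19, 56, 0], 0, 1]
    - [[-19, 56, 0], 0, 0.6]
    - [[-19, 56, 0], 0, 0.6]
    - [[-19, 56, 0], 0, 0.6]
    - [[-19, 56, 0], 0, 0.6]
    - [[-19, 56, 0], 0, 0.6]
    - [[0, 0, 0], 0, 0.6]
    - [[0, 0, 0], 0, 0.6]

```text
clock: 58.22
eef_pos: [395.5, -315.4, 401.1]
tcp_rot: [3.107, -0.105, 0.001]
contact_force: [-0.1, 0.2, 1.1]
opening: 0.598
```

Run:
```python
from h import *
s,m,im=snap("wrist","w20")
u,v=proj(m,(451,-307,47.5)); print(u,v); b=box(m,im,u,v); print(b); gp(*b["c"],100,b["yaw"]+.349)
```

```text
303.5763092534302 160.2214061178025
{'c': array([ 438.1, -271.8]), 'size': (93, 94), 'yaw': 0.367, 'bar': 0.646, 'rel_deg': 16.0, 'D': array([-0.9, -2.7])}
t 58.275 grasp pt [ 411.9 -320.6  247.1] toolz [ 0.104 -0.035 -0.994] rot [ 3.107e+00 -1.050e-01  2.000e-03] F [0.2 0.4 0.8] op 0.597 | shift [ 10.8 -53.9 147.2] turn -0.714
```

The box has been knocked to (438,-272), with yaw still 0.367 and the pointer still at one dot. I'll regrip there.

Emit:
step_arm:
  commands:
    - [[11, -54, 0], 0, 0.6]
    - [[0, 0, 0], -0.175, 0.6]
    - [[0, 0, 0], -0.175, 0.6]
    - [[0, 0, 0], -0.175, 0.6]
    - [[0, 0, 0], -0.17, 0.6]
    - [[0, 0, 50], 0, 0.6]
    - [[0, 0, 50], 0, 0.6]
    - [[0, 0, 10], 0, 0.6]
    - [[0, 0, 0], 0, 0.6]

```text
clock: 59.4
eef_pos: [424.7, -251.1, 291.9]
tcp_rot: [3.042, -0.058, 0.751]
contact_force: [0.2, 1.1, 0.3]
opening: 0.6
```

Run:
```python
from h import *
gp(438.1,-271.8,72,0.70)
```

```text
t 59.4 grasp pt [ 441.7 -256.4  138. ] toolz [ 0.11  -0.034 -0.993] rot [ 3.042 -0.058  0.751] F [0.2 1.1 0.3] op 0.6 | shift [-16.9   2.3  65.7] turn 0.051
```

Emit:
step_arm:
  commands:
    - [[-17, 2, 20], 0.05, 0.6]
    - [[0, 0, 25], 0, 0.6]
    - [[0, 0, 5], 0, 0.6]
    - [[0, 0, 0], 0, 0.6]

```text
clock: 59.9
eef_pos: [422.1, -266.5, 247.7]
tcp_rot: [3.035, -0.066, 0.704]
contact_force: [-0.6, -0.1, 0.1]
opening: 0.601
```

Run:
```python
from h import *
gp(438.1,-271.8,72,0.70)
```

```text
t 59.9 grasp pt [ 440.5 -272.5   93.9] toolz [ 0.118 -0.039 -0.992] rot [ 3.035 -0.066  0.704] F [-0.6 -0.1  0.1] op 0.601 | shift [-2.8 -4.4 21.4] turn 0.004
```

Emit:
step_arm:
  commands:
    - [[-3, -4, 12], 0, 0.6]
    - [[0, 0, 6], 0, 0.6]
    - [[0, 0, 0], 0, 0.5]

```text
clock: 60.28
eef_pos: [419.9, -266.2, 230.2]
tcp_rot: [3.032, -0.067, 0.704]
contact_force: [-0.3, -0.7, 0.3]
opening: 0.5
```

Run:
```python
from h import *
gp(438.1,-271.8,72,0.70)
```

```text
t 60.275 grasp pt [ 438.7 -272.4   76.4] toolz [ 0.121 -0.04  -0.992] rot [ 3.032 -0.067  0.704] F [-0.3 -0.7  0.3] op 0.5 | shift [-0.3 -1.3  4.3] turn 0.004
```

Emit:
step_arm:
  commands:
    - [[0, -1, 2], 0, 0.3]
    - [[0, 0, 0], 0, 0]
    - [[0, 0, 0], 0, 0]
    - [[0, 0, 2], 0, 0]
    - [[0, 0, 2], 0, 0]
    - [[0, 0, 2], 0, 0]
  force: 30

```text
clock: 61.02
eef_pos: [419.5, -265.4, 227.4]
tcp_rot: [3.034, -0.067, 0.705]
contact_force: [-13.4, 7.0, 36.6]
opening: 0.161
```

Run:
```python
from h import *
gp(438.1,-271.8,72,0.018)
```

```text
t 61.025 grasp pt [ 438.1 -271.5   73.7] toolz [ 0.12  -0.039 -0.992] rot [ 3.034 -0.067  0.705] F [-13.4   7.   36.6] op 0.161 | shift [-0.4  0.1  1.7] turn 0.687
```

Emit:
step_arm:
  commands:
    - [[0, 0, 0.8], 0.085, 0]
    - [[0, 0, 1], 0.085, 0]
    - [[0, 0, 1], 0.085, 0]
    - [[0, 0, 1], 0.085, 0]

```text
clock: 61.52
eef_pos: [419.3, -265.5, 227.5]
tcp_rot: [3.062, -0.099, 0.357]
contact_force: [-4.3, 2.6, 15.9]
opening: 0.162
```

Run:
```python
from h import *
gp(438.1,-271.8,72,0.018)
```

```text
t 61.525 grasp pt [ 438.  -271.6   73.7] toolz [ 0.12  -0.04  -0.992] rot [ 3.062 -0.099  0.357] F [-4.3  2.6 15.9] op 0.162 | shift [-0.1  0.1  1.7] turn 0.339
```

Emit:
step_arm:
  commands:
    - [[0, 0, 1.3], 0.085, 0]
    - [[0, 0, 1.3], 0.085, 0]
    - [[0, 0, 1.3], 0.085, 0]
    - [[0, 0, 1.3], 0.085, 0]
    - [[0, 0, 1], 0, 0]

```text
clock: 62.15
eef_pos: [419.7, -265.6, 227.0]
tcp_rot: [3.101, -0.122, 0.004]
contact_force: [-6.0, 3.1, 15.8]
opening: 0.152
```

Run:
```python
from h import *
gp(438.1,-271.8,72,0.018)
```

```text
t 62.15 grasp pt [ 438.5 -271.8   73.2] toolz [ 0.121 -0.04  -0.992] rot [ 3.101 -0.122  0.004] F [-6.   3.1 15.8] op 0.152 | shift [-0.6 -0.   1.2] turn -0.014
```

Release, rise and look.

Emit:
step_arm:
  commands:
    - [[0, 0, -0.5], 0, 0.4]
    - [[0, 0, 0], 0, 0.6]
    - [[0, 0, -10], 0, 0.6]
    - [[0, 0, -50], 0, 0.6]
    - [[0, 0, -50], 0, 0.6]
    - [[-20, 0, -40], 0, 1]
    - [[-30, 0, 0], 0, 1]
    - [[0, 0, 0], 0, 1]
    - [[0, 0, 0], 0, 1]

```text
clock: 63.28
eef_pos: [350.7, -259.9, 378.5]
tcp_rot: [3.097, -0.125, 0.004]
contact_force: [-0.0, -0.6, 0.7]
opening: 1.003
```

Run:
```python
from h import *
s,m,im=snap("wrist","w21"); gp(0,0,0)
u,v=proj(m,(438,-272,47.5)); print(u,v); b=box(m,im,u,v); print(b)
x,y=int(u)-110,max(int(v)-85,0); cv2.imwrite("pics/w21c.png",cv2.resize(im[y:y+170,x:x+220],None,fx=3,fy=3))
s,mt,t=snap("top","t2")
```

```text
t 63.325 grasp pt [ 370.  -266.6  224.6] toolz [ 0.125 -0.043 -0.991] rot [ 3.098 -0.125  0.005] F [-0.3  0.9 -0.4] op 1.002 | shift [-393.8 -275.8  165. ] turn None
320.91821325252704 135.4758988214078
{'c': array([ 438.3, -272. ]), 'size': (94, 94), 'yaw': 0.36, 'bar': 0.033, 'rel_deg': -18.7, 'D': array([-3.3, -0.1])}
```

View pics/w21c.png

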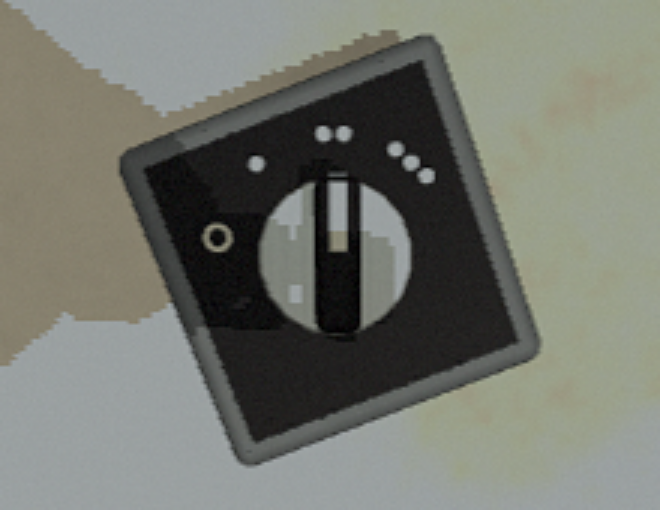

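The pointer stands on two dots (−18.7° measured, mark at −20°). One last numeric check of the sherds from the top camera, then I'll hand in if it holds.

Run:
```python
from h import *
m,t=load("t2"); ok=[]
for n,x,y in(("c",636.5,152.5),("ab",631,-66.6)):
    u,v=map(int,proj(m,(x,y,59)))
    for th in(85,100,115):
        try: print(n,sherd(m,t,(u-15,v-24,u+15,v+22),59,th))
        except Exception as e: print(n,th,e)
a=cv2.imread("pics/top0.png")
for n,(u,v) in(("jar",(183,220)),("stone",(193,168))): print(n,cv2.absdiff(a,t)[v-20:v+20,u-20:u+20].mean().round(1))
```

```text
c 85 max() iterable argument is empty
c 100 max() iterable argument is empty
c 115 max() iterable argument is empty
ab 85 max() iterable argument is empty
ab 100 zero-size array to reduction operation maximum which has no identity
ab {'C': array([608.3, -72.2]), 'T': array([604.8, -82.4]), 'yaw': -1.905, 'tip': np.float64(10.8), 'back': np.float64(7.9), 'width': np.float64(12.7), 'wmid': np.float64(-0.8), 'px': array([368., 180.]), 'area': 163}
jar 2.3
stone 1.9h.py:24: RuntimeWarning: invalid value encountered in divide
  M=cv2.moments(P.astype(np.float32).reshape(-1,1,2)); C=np.array([M["m10"],M["m01"]])/M["m00"]
```

Run:
```python
from h import *
m,t=load("t2")
for n,x,y in(("c",636.5,152.5),("ab",631,-66.6)):
    u,v=map(int,proj(m,(x,y,59))); g=t[v-26:v+22,u-14:u+14].max(2); print(n,u,v,t[v,u],g.min(),np.median(g))
    print("\n".join("".join("#" if q<85 else "+" if q<120 else "." for q in r) for r in g[::2]))
```

```text
c 288 171 [110 120 133] 65 185.0
..........#############.....
............................
............................
............................
............................
.............+..............
............................
............+...............
............+...............
............++..............
............++..............
..................+.........
..................+.........
............................
...................+........
............................
............................
.........+.........+........
..................+.........
............................
...............+............
............+...............
.........+..................
............................
ab 365 172 [ 86  91 103] 61 182.0
......+############+........
............................
............................
..............+.............
..............++............
.............++.............
.............++.............
.............++.............
...........+++++............
...........+.+++............
..........++.+++..+.........
..........+..+++..+.........
..............+....+........
.........+...+++............
..............+.............
........++.....+.....+......
........+...+.+++++..+......
.......+.......+++++++......
.......++..++++###+++.......
............................
............................
............................
............................
............................
```

Run:
```python
from h import *
m,t=load("t2")
for n,x,y in(("c",636.5,152.5),("ab",631,-66.6)):
    u,v=map(int,proj(m,(x,y,59)))
    for th in(140,155):
        r=sherd(m,t,(u-14,v-24,u+14,v+22),59,th); print(n,r["C"],r["T"],r["yaw"],r["tip"],r["back"],r["width"])
from rig import sign_off
print(sense()["clock"],sense()["qvel"].round(3))
```

```text
c [632.5 154. ] [702.  152.6] -0.021 69.5 43.9 25.6
c [636.  155.3] [707.9 155.5] 0.002 71.9 50.0 28.5
ab [631.8 -66.3] [689.2 -70.8] -0.077 57.6 33.5 31.4
ab [633.5 -64.6] [689.2 -70.8] -0.111 56.1 35.4 40.1
63.375 [ 0.005  0.01  -0.001 -0.    -0.001 -0.001]
```

Both sherds are still in place, the jar and stone haven't moved, and the arm is clear. Handing in.

```bash
python3 -c "
from rig import sign_off
print(sign_off())"
```

```text
the job is handed in; nothing more can be done
None
```

The job is done and handed in at about 63 s on the robot's clock; no verdict was reported.

**What I did:** Two sherds lay in front of the station: the long skewed c, and one of the a/b shape. I laid c on rest_0 and the other on rest_2, broad ends to the readers, and turned the knob from three dots to one dot. I then turned both end for end and set the knob to two dots.

**Last checks:**

| Item | Measured | Target |
|---|---|---|
| Sherd c balance point | about (637, 153), wrist camera | rest_0 at (636.5, 152.5) |
| Sherd c tip | about (710, 155), towards the window | window side |
| a/b sherd balance point | about (632, −67), wrist camera | rest_2 at (631, −66.6) |
| a/b sherd tip | about (695, −69), towards the window | window side |
| Selector pointer | −18.7° from the box's x axis | −20° (two dots) |

The jar and stone areas looked unchanged from the start, and the arm was clear and still.

**What went wrong or disagreed:**
- **First knob turn:** it twisted the loose box by about 0.3 rad and stopped midway between marks. I repeated it while pressing lightly on the skirt, and it reached one dot (21.1° measured).
- **Box knocked:** it was later moved about 37 mm; I found it again by camera before the second turn.
- **Sherd c length:** it measured about 125 mm against the stated 116 mm, so its balance point is uncertain by about 4 mm.
- **Tool lean:** it drifted to as much as 0.14 rad during the run, so I aimed by the grasp point and pressed the sherds onto the rests.
- **Final top-camera check:** my first mask failed on threshold. After I raised it, the positions agreed with the wrist camera within about 5 mm at the balance points and about 8 mm at the tips.

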